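Stow the mobile clinic's counter for the road

TASK

The mobile clinic is about to drive off: put the white bottle, the amber bottle, the tape roll and the rack of blood tubes each into the travel holder on the counter that is made for it (the bottle with the blue label in the large blue cup, the amber one in the small orange cup, the roll over the post, the rack in the green tray), fully home and upright. Keep each of them upright on the way and set it down rather than drop it. Leave the large red-labelled bottle and the glove carton where they are.

Things in the scene. Friction and masses are not known exactly. Their poses are not given: they have to be found in the camera images.
- white_bottle: Loose white plastic antiseptic bottle with a blue label band and a white cap. Round, 58 mm in diameter up to 96 mm, then a shoulder and a cap 32 mm in diameter; 130 mm tall in all, 0.16 to 0.3 kg. Stands upright. Origin: centre of its underside; z up its axis. Belongs in the large blue cup.
- amber_bottle: Loose small dark amber glass bottle with a pale label and a black cap. Round, 38 mm in diameter up to 68 mm, then a shoulder and a cap 27 mm in diameter; 100 mm tall in all, 0.1 to 0.19 kg. Stands upright. Origin: centre of its underside; z up its axis. Belongs in the small orange cup.
- tape_roll: Loose wide roll of white surgical tape, standing on its flat end with its hole upright. Outer diameter 62 mm, hole 38 mm with a brown core, 50 mm tall, 0.07 to 0.12 kg. Origin: centre of its underside, on the axis; z up the axis. Belongs over the tape post.
- tube_rack: Loose black test-tube rack with six capped blood tubes (caps purple in one row, red in the other) that are fast in it and move with it. The rack is 92 mm long (its x) by 44 mm wide (its y) by 55 mm tall, and the caps reach 83 mm; its sides can be gripped as if solid. 0.12 to 0.22 kg. Origin: centre of its underside; z up. Belongs in the green tray, either way round.
- large_cup: Fixed blue round travel holder with straight walls: inner diameter 76 mm, wall 3 mm, rim 35 mm above the counter, inner floor 4 mm above the counter. Origin: centre of its underside on the counter; z up.
- small_cup: Fixed orange round travel holder with straight walls: inner diameter 56 mm, wall 3 mm, rim 28 mm above the counter, inner floor 4 mm above the counter. Origin: centre of its underside on the counter; z up.
- tape_post: Fixed tape holder: a yellow round base, 80 mm in diameter and 8 mm thick, with an upright aluminium post in its middle, 18 mm in diameter with a domed top 63 mm above the counter. The roll goes over the post and rests on the base. Origin: centre of its underside on the counter; z up.
- rack_tray: Fixed green rectangular travel tray, inside 110 mm long (its x) by 62 mm wide (its y), wall 4 mm, rim 20 mm above the counter, inner floor 4 mm above the counter. Origin: centre of its underside on the counter; z up.
- wash_bottle: Loose bystander, to be left alone: a large white bottle with a wide red label, 66 mm in diameter and 188 mm tall, beside the work on the robot's right. Origin: centre of its underside.
- glove_carton: Loose bystander, to be left alone: a white and orange carton of gloves, 120 mm (x) by 240 mm (y) by 80 mm tall, behind the holders. Origin: centre of its underside.
Not all that is in view belongs to the job. Several things look just like the amber_bottle: the one meant starts farthest to the robot's left.

How it is judged:
At the end, for the whole second after the job is handed in: Each in its own holder, resting on its floor or base (within 4 mm), upright within 6 degrees, released and at rest; off the holder's centre by at most 12 mm (bottles), 14 mm (roll) or 15 mm (rack, and turned at most 17 degrees from the tray, either way round) (horizontal distance between white_bottle and large_cup below 0.012 m and z of white_bottle in the frame of large_cup between 0.001 and 0.008 m and angle between each of white_bottle, amber_bottle, tape_roll, tube_rack's own z axis and vertical below 0.1 rad and linear speed of each of white_bottle, amber_bottle, tape_roll, tube_rack below 0.02 m/s and contact force between the fingers and white_bottle below 0.1 N and horizontal distance between amber_bottle and small_cup below 0.012 m and z of amber_bottle in the frame of small_cup between 0.001 and 0.008 m and contact force between the fingers and amber_bottle below 0.1 N and horizontal distance between tape_roll and tape_post below 0.014 m and z of tape_roll in the frame of tape_post between 0.005 and 0.012 m and contact force between the fingers and tape_roll below 0.1 N and horizontal distance between tube_rack and rack_tray below 0.015 m and z of tube_rack in the frame of rack_tray between 0.001 and 0.008 m and contact force between the fingers and tube_rack below 0.1 N and angle between the x axis of tube_rack and the x axis of rack_tray, either way round below 0.3 rad); the robot touches nothing.
It fails at once if a bottle, the tape roll or the tube rack is tipped more than 34 degrees from upright (angle between any of white_bottle, amber_bottle, tape_roll, tube_rack's own z axis and vertical above 0.6 rad).
It fails at once if a bottle, the tape roll or the tube rack is dropped: out of the fingers it moves faster than 0.7 m/s (a fall of about 25 mm) ((contact force between the fingers and white_bottle below 0.05 N and linear speed of white_bottle above 0.7 m/s) or (contact force between the fingers and amber_bottle below 0.05 N and linear speed of amber_bottle above 0.7 m/s) or (contact force between the fingers and tape_roll below 0.05 N and linear speed of tape_roll above 0.7 m/s) or (contact force between the fingers and tube_rack below 0.05 N and linear speed of tube_rack above 0.7 m/s)).
It fails at once if the large red-labelled bottle or the glove carton is moved more than 30 mm (distance of any of wash_bottle, glove_carton from where it was at the start of the episode above 0.03 m).
It also fails if it takes over 112 s, if anything falls off the work surface, if the arm or the gripper's body presses on something with over 40 N, if the wrist force passes 120 N, or if a joint passes its speed limit or range.

ROBOT

A 6-joint arm with a two-finger parallel gripper is mounted at the origin on the work surface. World frame = base frame: x ahead of the robot, y to its left, z up, the work surface at z = 0. Lengths are in m, angles in rad, forces in N, time in s.
With the tool pointing down it reaches from about 0.35 to 0.975 m from the base axis. Payload 4.9 kg.
Tool frame: the origin (TCP) lies midway between the tips of the shut fingers; the grasp point (between the pads) lies 19 mm behind it; y points along the fingers, z is the direction in which the jaws open and shut, and the axes are right-handed (so a half turn about y gives the same grasp; the last joint's range is limited). The gripper opens to 85 mm and grips with 20 to 120 N. Pads are 22 mm wide; open, the fingers measure 114 mm over their backs; the gripper's body (76 mm by 85 mm) begins 54 mm behind the grasp point. The pads swing forward as they close: fully open they stand 13 mm farther back than shut.
Start: joints at [1.082, 0.053, 1.613, -0, 1.476, -0.119], TCP at [0.226, 0.583, 0.231] pointing down, gripper open.
Joint ranges: [-3.01, 3.01], [-1.01, 2.22], [0.06, 2.58], [-1.02, 4.17], [0.09, 2.62], [-3.14, 3.14]. Speed limits (rad/s): [2.57, 2.57, 3.14, 3.14, 3.14, 3.14].

INTERFACE

Orientations are given as a unit quaternion [w, x, y, z].
In Python, from plant import * gives the robot as it stands.
- The arm moves only by the shell command python3 -m crank 'ROWS'. ROWS is JSON, a list that holds one entry, the list of rows, each a list of 5 numbers: the gripper command: -1 is shut, 1 is fully open, values between are in proportion, then the shift along the tool's x, y, z in cm, then the turn about the tool's y in degrees. In form: [[[jaw, dx, dy, dz, twist], ...]]. A call has 1 to 8 rows; each row shifts and turns the commanded pose from where the row before left it, along the tool's axes as they then stand; what a row does not reach is not made up. A row lasts 1/8 s, in which the tool goes at most 62.5 mm and 10.7 degrees, less where a joint would pass 70% of its speed; a pose out of reach is approached as far as the arm can. A call with a gripper value outside its range is refused whole. The fingers move at their own pace and stop on an object; the grip force is fixed at half the most. Time passes only in rows, so rows that do not move let the fingers close. It gives the time, the measured TCP pose, the force and the opening at its end, in the units of the state.
- state(): the state, without advancing time (a new reading comes with each control period).
- grab_frame(name): name is "scene" or "side" or "wrist"; returns a dict with "frame" (384x512x3 uint8, red, green, blue), "fx", "fy", "cx", "cy" (pixels), "pose" (4x4, takes a point from camera to world coordinates). Camera axes: x right, y up, looking along -z (the intrinsics and any distortion apply to the point x, -y, -z); pixel columns grow to the right and rows downward; lengths in m; the calibration is good to about 2 mm. A picture is of the moment at which its call begins. There is no depth.
- job_done(): hands the job in, once; it reports no verdict.
The state is a dict: "time": time; "joint_pos": joint angles; "joint_vel": joint speeds; "joint_efforts": joint torques, N m; "tool_pos": TCP position; "tool_rot": TCP orientation; "contact_force": force on the tool from outside, world axes, zero at the start; "ft_torque": the same for the moment, N m; "gripper_width": opening from 0.0 (shut) to 1.0 (fully open).
Only numpy, scipy, OpenCV 4.12 (cv2) and the standard library are available. Lean on these libraries where they do the work, as an engineer would, in place of code of your own. Each camera call takes 0.05 s, during which the arm holds its last target.

## Working session

There is one attempt and no reset: what is moved stays moved. The work goes in short steps, Python scripts to look and compute and a shell command to move; the robot and the scene stay as the last step left them, time stands still between calls to the robot, and variables do not carry over. Pictures are saved under pics/ and viewed, and the job is handed in when it is done.

```bash
ls; mkdir -p pics; python3 - <<'E'
from plant import *
import cv2
print(state())
for n in ("scene","side","wrist"):
    f=grab_frame(n); print(n,{k:f[k] for k in f if k!="frame"})
    cv2.imwrite(f"pics/{n}0.png",cv2.resize(f["frame"][:,:,::-1],None,fx=1.5,fy=1.5))
    import pickle; pickle.dump(f,open(f"pics/{n}0.pkl","wb"))
E
```

```text
pics
{'time': 0.0, 'joint_pos': array([ 1.08197971e+00,  5.33617211e-02,  1.61432242e+00, -8.89843134e-06,
        1.47597787e+00, -1.18982683e-01]), 'joint_vel': array([ 2.59629786e-04, -2.24218833e-03, -6.66110296e-04,  2.30974780e-04,
       -4.96519383e-05, -5.83226074e-04]), 'joint_efforts': array([-1.94888678e-03, -3.93687665e+01, -3.70172918e+01, -2.06074205e-04,
        7.02439065e-03,  3.12659074e-05]), 'tool_pos': array([0.22560702, 0.58218556, 0.23004302]), 'tool_rot': array([-0.69435233,  0.69575041, -0.13022771,  0.12979582]), 'contact_force': array([-0.37977773,  0.505748  , -0.18047684]), 'ft_torque': array([ 0.02670106, -0.0059144 ,  0.0204595 ]), 'gripper_width': 1.0041161201552096}
scene {'fx': 446.53994370922123, 'fy': 446.53994370922123, 'cx': 248.14586182166695, 'cy': 186.6997797730129, 'pose': array([[ 0.47414692, -0.60906732,  0.63578432,  1.36901351],
       [ 0.88019783,  0.31077372, -0.35870808, -0.48476824],
       [ 0.02089231,  0.7296963 ,  0.68345213,  0.88231365],
       [ 0.        ,  0.        ,  0.        ,  1.        ]])}
side {'fx': 427.6721974527863, 'fy': 427.6721974527863, 'cx': 250.69208371203376, 'cy': 189.22227670451701, 'pose': array([[ 0.90115132,  0.2946329 , -0.31799018,  0.20327661],
       [-0.43298402,  0.64767509, -0.62693047, -0.83921278],
       [ 0.02123998,  0.70264389,  0.7112246 ,  0.91846896],
       [ 0.        ,  0.        ,  0.        ,  1.        ]])}
wrist {'fx': 266.5271243062876, 'fy': 266.5271243062876, 'cx': 253.67366883694666, 'cy': 187.9297883744544, 'pose': array([[ 0.36126264, -0.89728304, -0.25371726,  0.16118077],
       [ 0.9324625 ,  0.34712738,  0.10008132,  0.60678559],
       [-0.00172907, -0.27273748,  0.96208694,  0.37317781],
       [ 0.        ,  0.        ,  0.        ,  1.        ]])}
```

View pics/scene0.png

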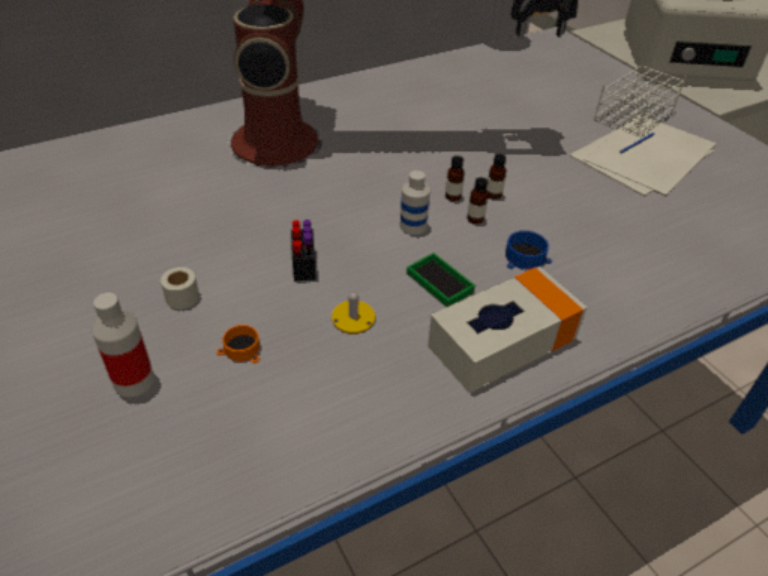

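View pics/side0.png

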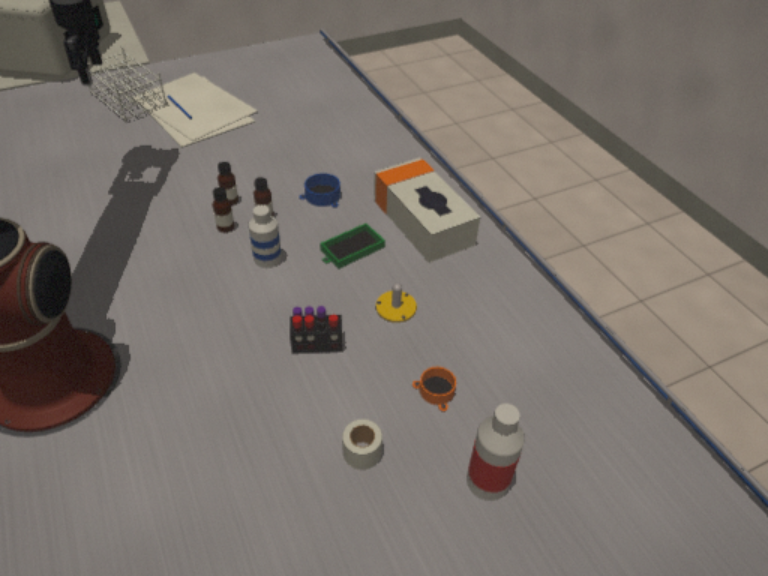

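View pics/wrist0.png

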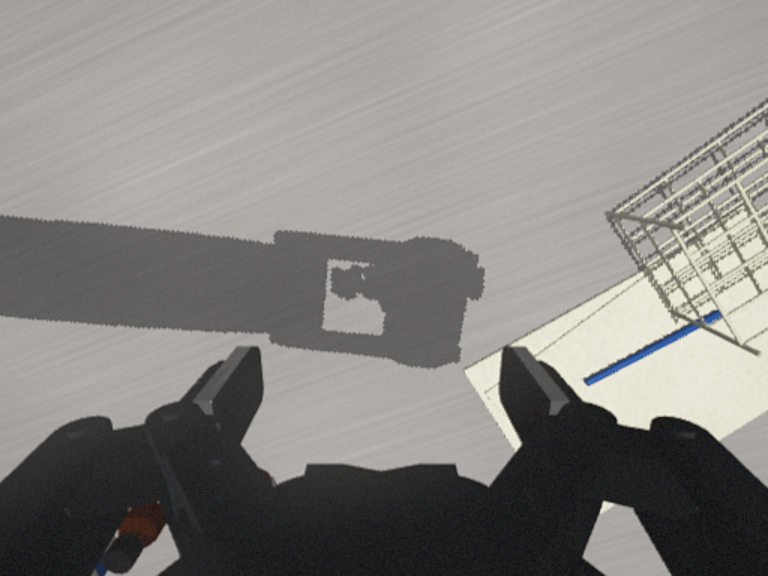

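```bash
cat > h.py <<'E'
import numpy as np, cv2, pickle
def load(n,i=0): return pickle.load(open(f"pics/{n}{i}.pkl","rb"))
def ray(f,u,v):
    d=f["pose"][:3,:3]@np.array([(u-f["cx"])/f["fx"],-(v-f["cy"])/f["fy"],-1.])
    return f["pose"][:3,3],d/np.linalg.norm(d)
def plane(f,u,v,z):
    o,d=ray(f,u,v); return o+d*(z-o[2])/d[2]
def tri(fa,pa,fb,pb):
    A=np.zeros((3,3));b=np.zeros(3);rs=[ray(fa,*pa),ray(fb,*pb)]
    for o,d in rs:
        P=np.eye(3)-np.outer(d,d);A+=P;b+=P@o
    x=np.linalg.solve(A,b)
    return x,max(np.linalg.norm((np.eye(3)-np.outer(d,d))@(x-o)) for o,d in rs)
def proj(f,p):
    c=f["pose"][:3,:3].T@(np.asarray(p)-f["pose"][:3,3])
    return np.array([f["cx"]+f["fx"]*c[0]/-c[2],f["cy"]-f["fy"]*c[1]/-c[2]])
E
python3 - <<'E'
from h import *
s,t=load("scene"),load("side")
pts=dict(white_cap=((417,176),(263,212),.13),tape_top=((179,277),(364,435),.05),post=((353,295),(397,288),.063),
 cupL=((527,240),(322,183),.035),cupS=((241,334),(438,377),.028),wash=((107,302),(507,413),.188))
for k,(a,b,z) in pts.items():
    a=np.array(a)/1.5;b=np.array(b)/1.5
    x,e=tri(s,a,t,b); print(k,x.round(4),round(e,4),z,plane(s,*a,z)[:2].round(4),plane(t,*b,z)[:2].round(4))
A=[(457,160),(480,184),(500,158)];B=[(224,167),(220,192),(262,183)]
for a in A: print("amb s",a,plane(s,a[0]/1.5,a[1]/1.5,.1).round(4))
for a in B: print("amb t",a,plane(t,a[0]/1.5,a[1]/1.5,.1).round(4))
for n,f,c in(("scene",s,(120,90,390,280)),("side",t,(120,90,340,345))):
    x0,y0,x1,y1=c; im=f["frame"][y0:y1,x0:x1,::-1]
    cv2.imwrite(f"pics/{n}z.png",cv2.resize(im,None,fx=2.3 if n=="side" else 2.9,fy=2.3 if n=="side" else 2.9,interpolation=cv2.INTER_CUBIC))
E
```

```text
white_cap [0.4428 0.1313 0.126 ] 0.0028 0.13 [0.4447 0.1315] [0.4414 0.1221]
tape_top [ 0.4319 -0.3589  0.0511] 0.003 0.05 [ 0.4285 -0.3559] [ 0.4326 -0.3616]
post [ 0.6203 -0.1019  0.0557] 0.0024 0.063 [ 0.6252 -0.1028] [ 0.6166 -0.1112]
cupL [0.6246 0.2821 0.0393] 0.0031 0.035 [0.6183 0.2901] [0.6261 0.2827]
cupS [ 0.5979 -0.3028  0.0346] 0.0012 0.028 [ 0.5911 -0.3002] [ 0.6009 -0.3002]
wash [ 0.5861 -0.4854  0.1847] 0.0007 0.188 [ 0.5894 -0.4848] [ 0.5844 -0.4878]
amb s (457, 160) [0.3948 0.2631 0.1   ]
amb s (480, 184) [0.4897 0.256  0.1   ]
amb s (500, 158) [0.4295 0.3502 0.1   ]
amb t (224, 167) [0.4232 0.3399 0.1   ]
amb t (220, 192) [0.3906 0.2572 0.1   ]
amb t (262, 183) [0.4796 0.2516 0.1   ]
```

View pics/scenez.png

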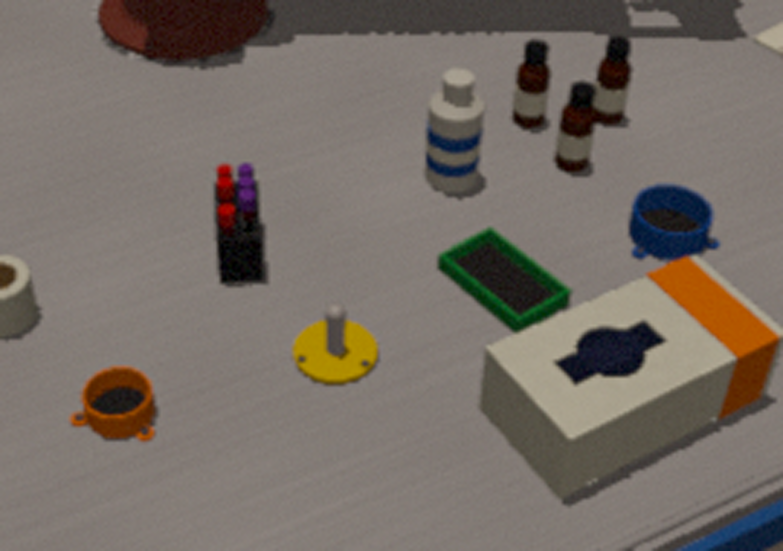

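View pics/sidez.png

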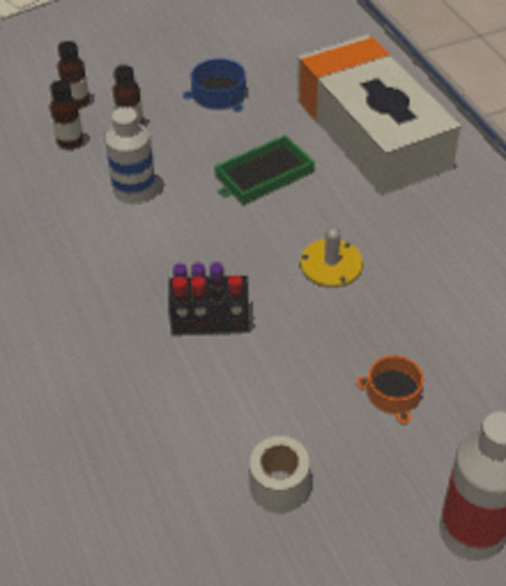

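```bash
cat > m.py <<'E'
from h import *
def hsv(f): return cv2.cvtColor(cv2.resize(cv2.GaussianBlur(f["frame"],(3,3),0),None,fx=4,fy=4,interpolation=cv2.INTER_CUBIC),cv2.COLOR_RGB2HSV)
def big(m,n=1,open_=0):
    m=m.astype(np.uint8)
    if open_: m=cv2.morphologyEx(m,cv2.MORPH_OPEN,cv2.getStructuringElement(cv2.MORPH_ELLIPSE,(open_,open_)))
    cs=sorted(cv2.findContours(m,cv2.RETR_EXTERNAL,cv2.CHAIN_APPROX_NONE)[0],key=cv2.contourArea)[::-1][:n]
    return [((c[:,0]+.5)/4-.5) for c in cs]
def circ(P):
    A=np.c_[2*P,np.ones(len(P))];x=np.linalg.lstsq(A,(P**2).sum(1),rcond=None)[0]
    return x[:2],np.sqrt(x[2]+x[:2]@x[:2])
E
python3 - <<'E'
from m import *
for n in("scene","side"):
    f=load(n);h=hsv(f);H,S,V=[h[:,:,i].astype(int) for i in range(3)]
    print(n)
    m=(abs(H-26)<5)&(S>180)&(V>110)
    c=big(m)[0];hull=cv2.convexHull(c.astype(np.float32))[:,0]
    P=np.array([plane(f,*p,.008)[:2] for p in hull]);print(" yellow",*circ(P))
    for nm,m in(("green",(abs(H-68)<12)&(S>150)),("blue",(abs(H-110)<10)&(S>170)&(V>60)),("orange",(abs(H-11)<6)&(S>170)&(V>100)),("black",(V<55)),("yellow",(abs(H-26)<5)&(S>180)&(V>110)),("purple",(abs(H-135)<10)&(S>120)),("red",((H<5)|(H>174))&(S>200)&(V>110))):
        for c in big(m,6 if nm=="black" else 3):
            print(" ",nm,cv2.contourArea(c.astype(np.float32)).round(),"bbox",c.min(0),c.max(0),"mean",c.mean(0).round(1))
E
```

```text
scene
 yellow [ 0.62296292 -0.10196718] 0.03948636963748805Traceback (most recent call last):
  File "<stdin>", line 10, in <module>
AttributeError: 'float' object has no attribute 'round'
```

```bash
python3 - <<'E'
from m import *
from scipy.optimize import least_squares
for n in("scene","side"):
    f=load(n);h=hsv(f);H,S,V=[h[:,:,i].astype(int) for i in range(3)]
    print(n)
    m=(abs(H-26)<5)&(S>180)&(V>110)
    c=big(m)[0];hull=cv2.convexHull(c.astype(np.float32))[:,0]
    P=np.array([plane(f,*p,.008)[:2] for p in hull]);print(" yellow",*circ(P))
    # cups: far rim
    for nm,m,r,z,g in(("blue",(abs(H-110)<12)&(S>140),.041,.035,(.624,.284)),("orange",(abs(H-11)<6)&(S>150)&(V>60),.031,.028,(.598,-.301))):
        u=proj(f,(*g,z));yy,xx=np.mgrid[:m.shape[0],:m.shape[1]]/4
        m=m&(abs(xx-u[0])<24)&(abs(yy-u[1])<24)
        c=cv2.convexHull(big(m,1,13)[0].astype(np.float32))[:,0]
        c=cv2.approxPolyDP(c,.01,True)[:,0]
        cut=u[1]
        P=np.array([plane(f,*p,z)[:2] for p in c if p[1]<cut])
        k=least_squares(lambda x:np.hypot(*(P-x).T)-r,g);print(" ",nm,k.x,"rms",np.sqrt((k.fun**2).mean()),len(P), circ(P))
    m=(abs(H-68)<12)&(S>120)
    c=big(m,1,9)[0];hl=cv2.convexHull(c.astype(np.float32))
    q=cv2.approxPolyDP(hl,2,True)[:,0];print(" green hull",q.round(1).tolist())
    for p in q: print("    ",plane(f,*p,.02)[:2].round(4),plane(f,*p,0)[:2].round(4))
    m=V<60
    cs=big(m,12)
    for c in cs: print(" black",c.min(0),c.max(0))
E
```

```text
scene
 yellow [ 0.62296292 -0.10196718] 0.03948636963748805
  blue [0.63035241 0.28211598] rms 0.0011313871554192276 15 (array([0.62696402, 0.28380786]), np.float64(0.03816970646836899))
  orange [ 0.59813486 -0.30506029] rms 0.0006553345370644028 19 (array([ 0.59626022, -0.30415575]), np.float64(0.029384444079658522))
 green hull [[271.6000061035156, 178.39999389648438], [289.6000061035156, 169.39999389648438], [314.8999938964844, 189.10000610351562], [314.6000061035156, 193.60000610351562], [296.3999938964844, 202.60000610351562], [273.1000061035156, 183.10000610351562]]
     [0.5667 0.0449] [0.5481 0.0572]
     [0.5566 0.1126] [0.5378 0.1265]
     [0.6613 0.1309] [0.6449 0.1452]
     [0.6761 0.1198] [0.6601 0.1338]
     [0.6827 0.055 ] [0.6668 0.0675]
     [0.5861 0.0384] [0.568  0.0506]
 black [155.125 208.875] [511.375 383.375]
 black [159.875  57.125] [214.875 111.625]
 black [157.625  -0.375] [202.875  59.625]
 black [446.125  26.875] [500.375  44.625]
 black [338.875  -0.375] [384.625  25.125]
 black [485.125 243.625] [511.375 289.125]
 black [275.375 170.625] [312.125 197.625]
 black [312.375 201.375] [347.375 220.875]
 black [194.625 153.125] [210.875 187.375]
 black [313.125 118.375] [334.375 136.875]
 black [340.875 159.125] [362.875 169.375]
 black [326.125 101.125] [336.375 120.375]
side
 yellow [ 0.61949732 -0.10484064] 0.0376777348115761Traceback (most recent call last):
  File "<stdin>", line 13, in <module>
IndexError: list index out of range
```

```bash
cat >> h.py <<'E'
from scipy.spatial.transform import Rotation as Ro
def Rt(s):
    w,x,y,z=s["tool_rot"]; return Ro.from_quat([x,y,z,w]).as_matrix()
def to(s,p,jaw=None):
    """shift (cm, tool axes) then twist deg to reach TCP p with jaw axis at world angle jaw deg"""
    R=Rt(s);d=R.T@(np.asarray(p)-s["tool_pos"])*100
    out="dx %.2f dy %.2f dz %.2f"%tuple(d)
    a=np.degrees(np.arctan2(R[1,2],R[0,2]))
    out+=" jawang %.1f"%a
    if jaw is not None:
        t=-(jaw-a); t=(t+90)%180-90; out+=" twist(y down) %.1f"%t
    print(out)
def snap(g,n,i,crop=None):
    f=g(n); pickle.dump(f,open(f"pics/{n}{i}.pkl","wb"))
    cv2.imwrite(f"pics/{n}{i}.png",cv2.resize(f["frame"][:,:,::-1],None,fx=1.5,fy=1.5)); return f
E
python3 - <<'E'
from plant import *
from h import *
s=state(); print(Rt(s).round(3)); 
c=load("wrist"); print(Rt(s).T@(c["pose"][:3,3]-s["tool_pos"]))
to(s,(.425,.345,.23),0)
print((Rt(s).T@c["pose"][:3,:3]).round(3))
E
```

```text
[[ 0.932 -0.001  0.361]
 [-0.361 -0.001  0.932]
 [-0.    -1.    -0.002]]
[-0.06899798 -0.14281917 -0.00072354]
dx 27.16 dy 0.05 dz -14.92 jawang 68.8 twist(y down) 68.8
[[-0.    -0.962 -0.273]
 [ 0.     0.273 -0.962]
 [ 1.    -0.     0.   ]]
```

```bash
python3 -m crank '[[[1,4.5,0,-2.5,0],[1,4.5,0,-2.5,0],[1,4.5,0,-2.5,0],[1,4.5,0,-2.5,0],[1,4.5,0,-2.5,0],[1,4.5,0,-2.5,0],[1,0,0,0,10],[1,0,0,0,10]]]'; python3 -m crank '[[[1,0,0,0,10],[1,0,0,0,10],[1,0,0,0,10],[1,0,0,0,10],[1,0,0,0,9],[1,0,0,0,0]]]'
python3 - <<'E'
from plant import *
from h import *
s=state(); to(s,(.425,.345,.23),0)
snap(grab_frame,"wrist",1)
for i in "scene","side": pass
E
```

```text
time: 1.15
tool_pos: [0.4238, 0.3444, 0.2309]
tool_rot: [-0.661, 0.661, -0.251, 0.251]
contact_force: [0.6, 0.1, -0.3]
gripper_width: 0.996
time: 1.9
tool_pos: [0.4232, 0.3452, 0.2309]
tool_rot: [0.499, -0.5, 0.5, -0.5]
contact_force: [-0.4, -0.3, -0.4]
gripper_width: 0.997
dx 0.02 dy 0.09 dz 0.18 jawang -0.1 twist(y down) -0.1
```

View pics/wrist1.png

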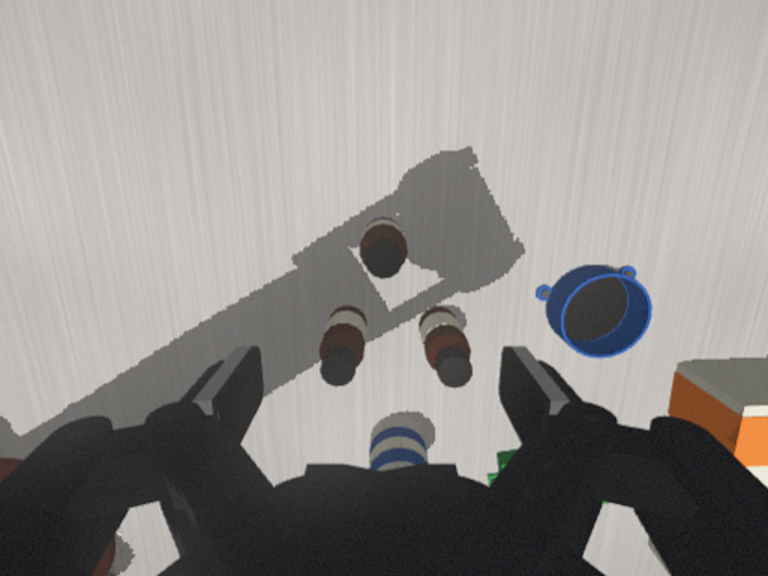

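```bash
python3 - <<'E'
from m import *
f=load("wrist",1)
for c,z in(((383,260),.1),((338,366),.1),((455,369),.1),((606,315),.035),((398,440),.06)): print(c,plane(f,c[0]/1.5,c[1]/1.5,z).round(4))
h=hsv(f);H,S,V=[h[:,:,i].astype(int) for i in range(3)]
yy,xx=np.mgrid[:h.shape[0],:h.shape[1]]/4*1.5
m=(V<70)&(S<110)&(abs(xx-383)<35)&(yy>225)&(yy<290)
c=big(m,1,9)[0]; P=np.array([plane(f,*p,.1)[:2] for p in c]); print(circ(P),len(c),c.min(0)*1.5,c.max(0)*1.5)
m=(abs(H-110)<12)&(S>140)&(V>150)
c=big(m,1)[0]; print(c.min(0)*1.5,c.max(0)*1.5)
for ear in (1,):
  m=(abs(H-110)<12)&(S>140)
  c=big(m,1,25)[0];hl=cv2.convexHull(c.astype(np.float32))[:,0]
  P=np.array([plane(f,*p,.035)[:2] for p in hl if p[1]*1.5>315]); print(circ(P))
E
```

```text
(383, 260) [0.4249 0.3519 0.1   ]
(338, 366) [0.3908 0.2698 0.1   ]
(455, 369) [0.4796 0.2671 0.1   ]
(606, 315) [0.6265 0.2862 0.035 ]
(398, 440) [0.439  0.1735 0.06  ]
(array([0.42595836, 0.35738313]), np.float64(0.015588561428268337)) 395 [361.6875 225.5625] [405.5625 276.1875]
[560.4375 273.1875] [650.0625 356.0625]
(array([0.62892828, 0.28148326]), np.float64(0.03574588268001564))
```

```bash
python3 -m crank '[[[1,-0.5,3,0.1,0],[1,0,3,0,0],[1,0,3,0,0],[1,0,0,0,0]]]'
python3 - <<'E'
from plant import *
from h import *
s=state(); to(s,(.425,.350,.034),0)
f=snap(grab_frame,"wrist",2)
print(proj(f,s["tool_pos"])*1.5, proj(f,(.425,.352,.1))*1.5)
E
```

```text
time: 2.45
tool_pos: [0.4225, 0.3491, 0.1382]
tool_rot: [-0.497, 0.502, -0.501, 0.5]
contact_force: [-0.6, -0.8, -0.1]
gripper_width: 0.999
dx -0.13 dy 10.42 dz 0.30 jawang -0.1 twist(y down) -0.1
[380.56879276 350.7071427 ] [386.11033842 310.10804224]
```

View pics/wrist2.png

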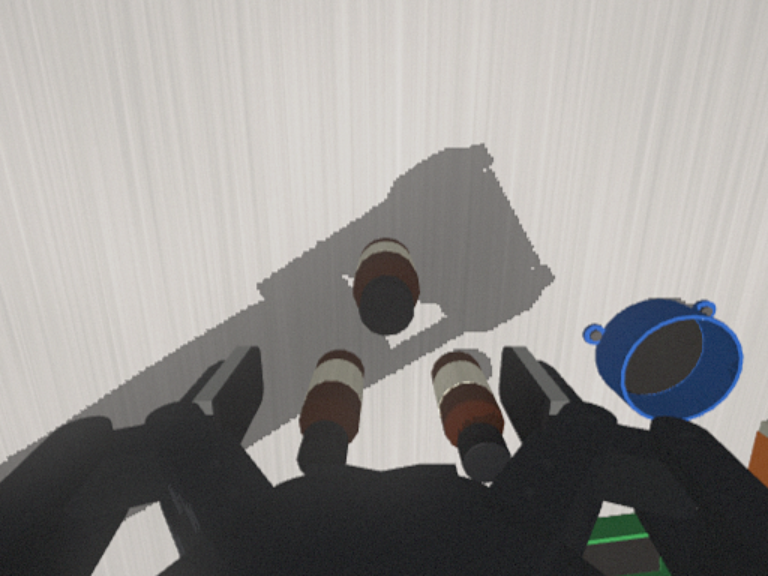

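```bash
python3 -m crank '[[[1,-0.4,3,0.3,0],[1,0,3,0,0],[1,0,2.5,0,0],[1,0,1.9,0,0],[1,0,0,0,0]]]'; python3 -m crank '[[[-1,0,0,0,0],[-1,0,0,0,0],[-1,0,0,0,0],[-1,0,0,0,0],[-1,0,0,0,0],[-1,0,0,0,0]]]'
python3 - <<'E'
from plant import *
from h import *
s=state(); print(s["tool_pos"],s["gripper_width"]*85)
snap(grab_frame,"wrist",3)
E
```

```text
time: 3.12
tool_pos: [0.4271, 0.3541, 0.0368]
tool_rot: [0.499, -0.5, 0.501, -0.501]
contact_force: [-0.1, 0.2, 0.7]
gripper_width: 0.999
time: 3.88
tool_pos: [0.4279, 0.3548, 0.0386]
tool_rot: [0.5, -0.499, 0.501, -0.501]
contact_force: [-2.4, -0.7, 6.1]
gripper_width: 0.427
[0.42786668 0.35479529 0.03859177] 36.29074749933341
```

View pics/wrist3.png

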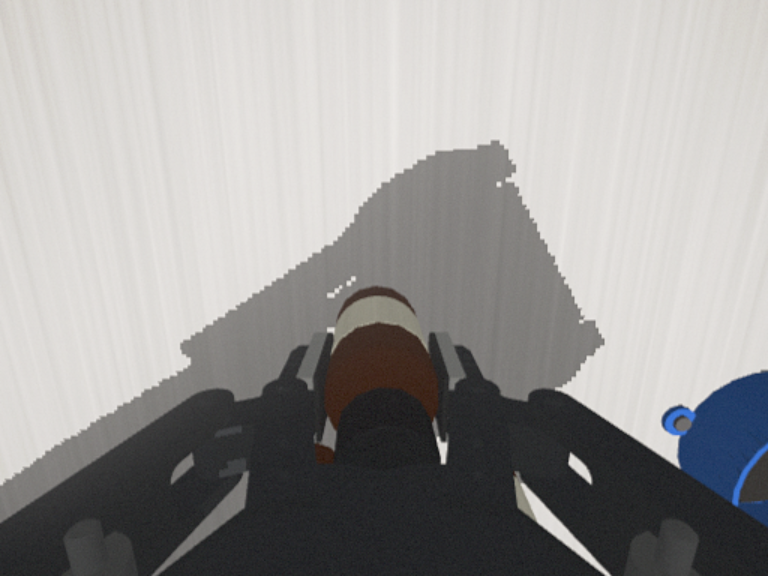

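```bash
python3 -m crank '[[[-1,0,-2,0,0],[-1,0,-4,0,0],[-1,0,-4,0,0],[-1,0,-4,0,0],[-1,0,-4,0,0],[-1,0,-1.5,0,0],[-1,3,0,0.7,0],[-1,5,0,1.3,0]]]' && python3 -m crank '[[[-1,5,0,1.3,0],[-1,5,0,1.3,0],[-1,5,0,1.3,0],[-1,5,0,1.3,0],[-1,5,0,1.3,0],[-1,5,0,1.3,0],[-1,5,0,1.3,0],[-1,5,0,1.3,0]]]' && python3 -m crank '[[[-1,5,0,1.3,0],[-1,5,0,1.3,0],[-1,4,0,1,0],[-1,2,0,1,0],[-1,0,0,0,0],[-1,0,0,0,0]]]'
python3 - <<'E'
from plant import *
from h import *
s=state(); print(s["gripper_width"]*85,s["joint_pos"].round(2)); to(s,(.5975,-.303,.15),0)
f=snap(grab_frame,"wrist",4);snap(grab_frame,"scene",4);snap(grab_frame,"side",4)
E
```

```text
time: 4.92
tool_pos: [0.4466, 0.2739, 0.2315]
tool_rot: [0.5, -0.5, 0.5, -0.5]
contact_force: [-0.1, -0.9, -1.3]
gripper_width: 0.424
time: 5.92
tool_pos: [0.5494, -0.1277, 0.2311]
tool_rot: [0.499, -0.499, 0.501, -0.5]
contact_force: [0.4, 0.3, -0.4]
gripper_width: 0.426
time: 6.68
tool_pos: [0.5948, -0.2854, 0.2312]
tool_rot: [0.499, -0.499, 0.501, -0.5]
contact_force: [-0.5, -0.8, -1.3]
gripper_width: 0.42
35.708969178774645 [-0.56  0.13  1.53  0.    1.48 -0.56]
dx 1.77 dy 8.12 dz 0.29 jawang -0.2 twist(y down) -0.2
```

View pics/wrist4.png

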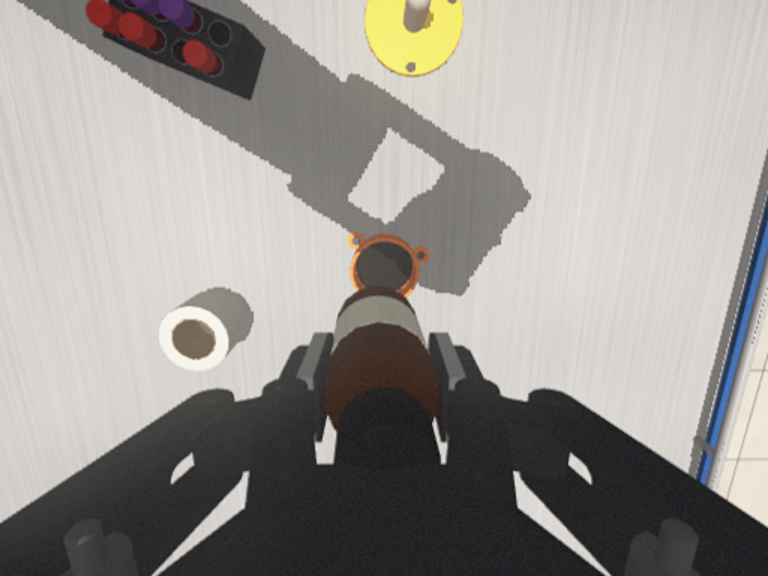

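View pics/scene4.png

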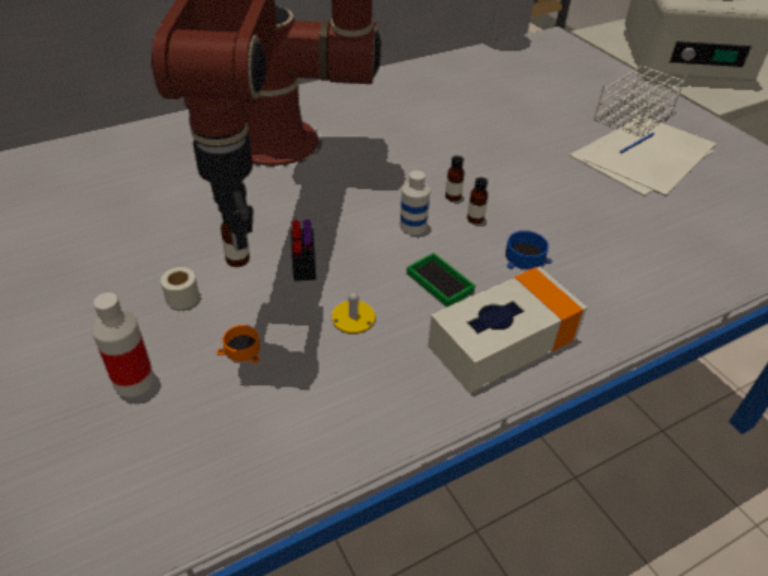

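View pics/side4.png

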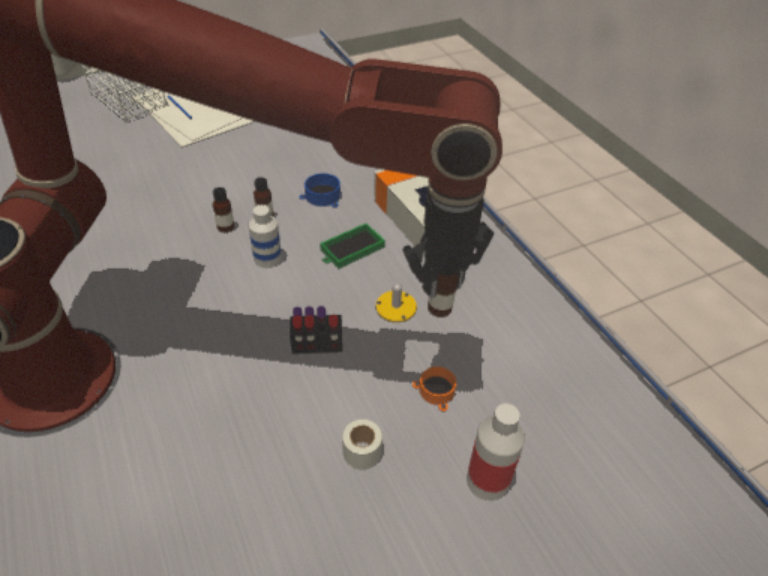

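```bash
python3 - <<'E'
from m import *
from scipy.optimize import least_squares
f=load("wrist",4);h=hsv(f);H,S,V=[h[:,:,i].astype(int) for i in range(3)]
yy,xx=np.mgrid[:h.shape[0],:h.shape[1]]/4*1.5
def fit(P,r,g):
    k=least_squares(lambda x:np.hypot(*(P-x).T)-r,g);return k.x.round(4),np.sqrt((k.fun**2).mean()).round(5)
# tape top: bright ring
m=(V>225)&(abs(xx-195)<45)&(abs(yy-338)<45)
c=big(m,1,5)[0];P=np.array([plane(f,*p,.05)[:2] for p in c]);print("tape",circ(P))
m=(H<20)&(S>60)&(V<200)&(abs(xx-195)<30)&(abs(yy-338)<30)
c=big(m,1,5)[0];P=np.array([plane(f,*p,.05)[:2] for p in c]);print("hole",circ(P))
m=(abs(H-28)<8)&(S>120)&(yy<85)&(xx>350)&(xx<480)
c=big(m,1,5)[0];c=np.array([p for p in c if p[1]>3]);hl=cv2.convexHull(c.astype(np.float32))[:,0];hl=hl[hl[:,1]>5]
P=np.array([plane(f,*p,.008)[:2] for p in hl]);print("yellow",circ(P),fit(P,.04,(.62,-.1)))
# orange inner dark disc (rim inner edge)
m=(H<22)&(S>110)&(abs(xx-385)<60)&(yy<300)&(yy>225)&(V>90)
c=big(m,1,9)[0];print(c.min(0)*1.5,c.max(0)*1.5)
cv2.imwrite("pics/om.png",cv2.resize(f["frame"][140:210,215:300,::-1],None,fx=8,fy=8,interpolation=cv2.INTER_CUBIC))
E
```

```text
tape (array([ 0.42894442, -0.36068887]), np.float64(0.030267405597214567))
hole (array([ 0.42859922, -0.36102504]), np.float64(0.017910562321910874))
yellow (array([ 0.62117602, -0.10309632]), np.float64(0.03882509343069262)) (array([ 0.6212, -0.1016]), np.float64(0.00071))
[348.1875 231.9375] [428.0625 297.1875]
```

View pics/om.png

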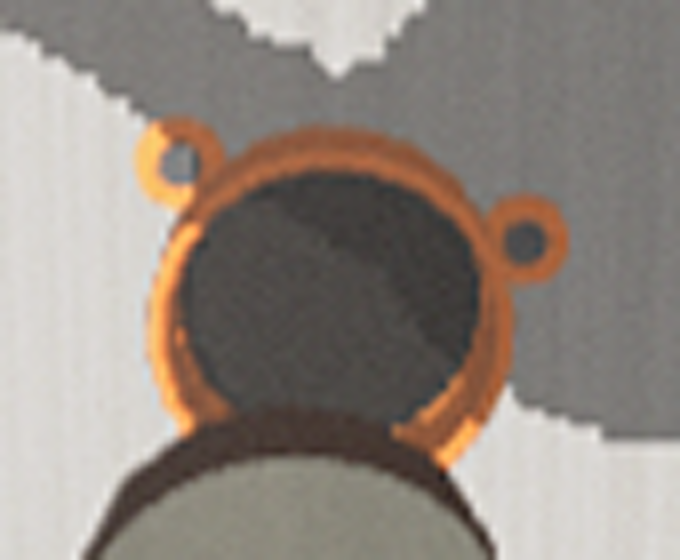

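```bash
python3 - <<'E'
from m import *
f=load("wrist",4)
for r in(300,318,330): print("rim",plane(f,215+331/8-.5,140+r/8-.5,.028))
print("bottle bottom far pt",plane(f,378/1.5,288.5/1.5,.1926))
# silhouette left/right at shoulder z=.068 -> 
for v in (380,): print(plane(f,327/1.5,v/1.5,.1926+.06),plane(f,438/1.5,v/1.5,.1926+.06))
p=np.array([.595,-.2854]);
for dy in(0,.003,-.003): print(dy,proj(f,(.594,-.2854+dy+.019,.1926))*1.5)
E
```

```text
rim [ 0.59735253 -0.29971548  0.028     ]
rim [ 0.59735083 -0.30280759  0.028     ]
rim [ 0.59734969 -0.30487713  0.028     ]
bottle bottom far pt [ 0.59355956 -0.27167715  0.1926    ]
[ 0.57660853 -0.28611349  0.2526    ] [ 0.6143447  -0.28618528  0.2526    ]
0 [378.88469795 277.76513879]
0.003 [378.85976846 271.59051618]
-0.003 [378.90941264 283.8865629 ]
```

```bash
python3 -m crank '[[[-1,1.35,0,0.25,0],[-1,0,4,0,0],[-1,0,4,0,0],[-1,0,4,0,0],[-1,0,3,0,0],[-1,0,1,0,0],[-1,0,0,0,0],[-1,0,0,0,0]]]'
python3 - <<'E'
from plant import *
from h import *
s=state(); to(s,(.5975,-.299,.043),0)
f=snap(grab_frame,"wrist",5);snap(grab_frame,"scene",5);snap(grab_frame,"side",5)
a=cv2.imread("pics/scene5.png")[200:400,150:350];b=cv2.imread("pics/side5.png")[250:450,340:540]
cv2.imwrite("pics/c5.png",cv2.resize(np.hstack([a,b]),None,fx=2,fy=2))
E
```

```text
time: 7.82
tool_pos: [0.599, -0.3007, 0.0745]
tool_rot: [-0.499, 0.499, -0.5, 0.502]
contact_force: [0.7, -0.2, -1.5]
gripper_width: 0.427
dx -0.17 dy 3.15 dz -0.16 jawang -0.2 twist(y down) -0.2
```

View pics/wrist5.png

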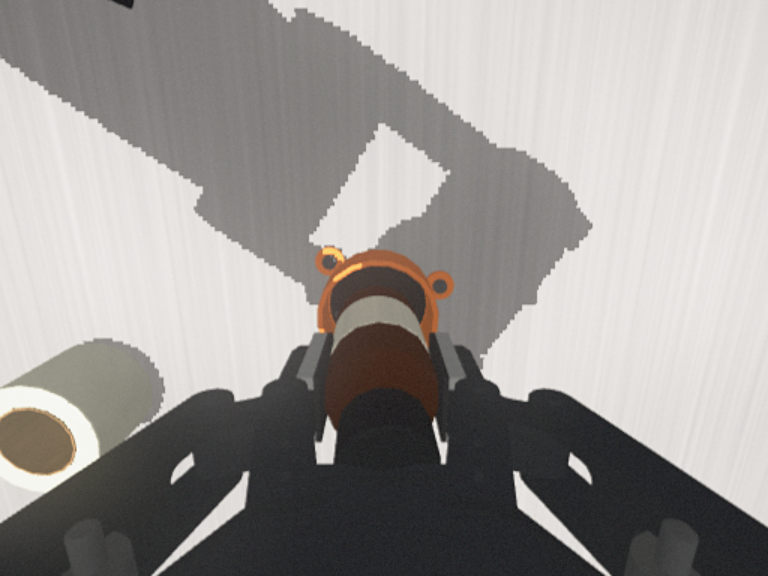

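View pics/c5.png

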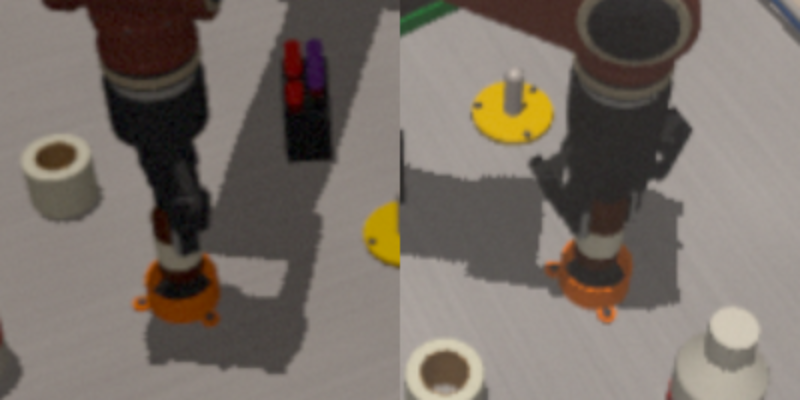

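```bash
python3 -m crank '[[[-1,-0.15,1,-0.15,0],[-1,0,1,0,0],[-1,0,0.7,0,0],[-1,0,0,0,0],[-1,0,0,0,0]]]';python3 -m crank '[[[-1,0,0.3,0,0],[-1,0,0,0,0],[-1,0,0,0,0]]]'
```

```text
time: 8.6
tool_pos: [0.5964, -0.2983, 0.0453]
tool_rot: [-0.499, 0.499, -0.501, 0.501]
contact_force: [-0.1, 0.7, -0.9]
gripper_width: 0.428
time: 8.98
tool_pos: [0.5967, -0.2985, 0.0427]
tool_rot: [-0.499, 0.499, -0.5, 0.501]
contact_force: [1.4, 0.3, -0.5]
gripper_width: 0.425
```

```bash
python3 -m crank '[[[-1,0,0.15,0,0],[-1,0,0,0,0],[-1,0,0,0,0]]]';python3 -m crank '[[[-1,0,0.15,0,0],[-1,0,0,0,0],[-1,0,0,0,0]]]'
```

```text
time: 9.35
tool_pos: [0.5968, -0.2988, 0.0426]
tool_rot: [-0.499, 0.499, -0.5, 0.501]
contact_force: [-2.6, 1.1, 6.1]
gripper_width: 0.427
time: 9.72
tool_pos: [0.5968, -0.299, 0.0426]
tool_rot: [-0.499, 0.499, -0.5, 0.501]
contact_force: [-5.3, 2.7, 13.3]
gripper_width: 0.424
```

```bash
python3 -m crank '[[[-1,0,-0.2,0,0],[0.2,0,0,0,0],[0.6,0,0,0,0],[1,0,0,0,0],[1,0,0,0,0],[1,0,0,0,0],[1,0,-1,0,0],[1,0,-3,0,0]]]';python3 -m crank '[[[1,0,-4,0,0],[1,0,-4,0,0],[1,0,-4,0,0],[1,0,0,0,0]]]'
python3 - <<'E'
from plant import *
from h import *
s=state(); to(s,(.4288,-.3608,.17),0)
f=snap(grab_frame,"wrist",6);
E
```

```text
time: 10.72
tool_pos: [0.595, -0.2975, 0.08]
tool_rot: [0.499, -0.499, 0.502, -0.499]
contact_force: [0.6, -0.0, -0.9]
gripper_width: 1.0
time: 11.22
tool_pos: [0.5986, -0.2997, 0.2078]
tool_rot: [-0.5, 0.498, -0.497, 0.504]
contact_force: [-0.4, -0.9, 0.4]
gripper_width: 1.002
dx 6.14 dy 3.67 dz -17.00 jawang -0.2 twist(y down) -0.2
```

View pics/wrist6.png

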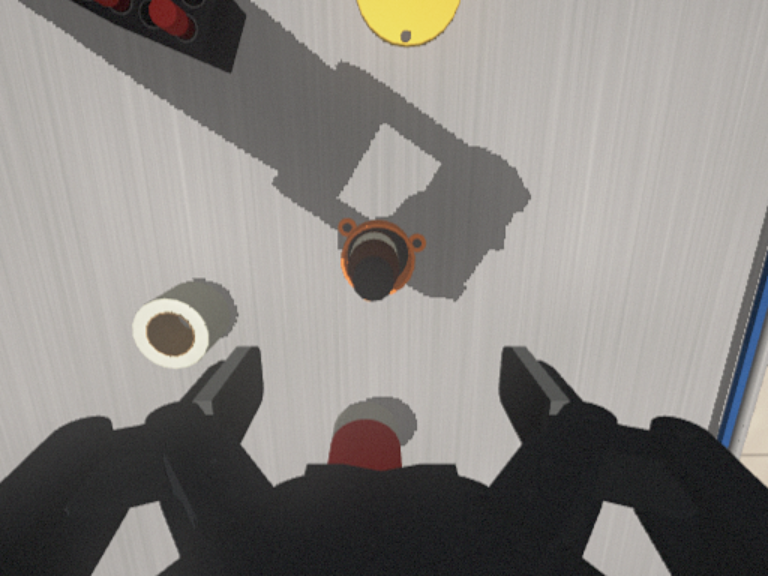

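```bash
python3 - <<'E'
from m import *
f=load("wrist",6)
print("cap",plane(f,373/1.5,278/1.5,.104), "rim", plane(f,377.5/1.5,256/1.5,.028))
h=hsv(f);H,S,V=[h[:,:,i].astype(int) for i in range(3)]
yy,xx=np.mgrid[:h.shape[0],:h.shape[1]]/4*1.5
m=(V>215)&(abs(xx-170)<45)&(abs(yy-333)<45)
c=big(m,1,5)[0];P=np.array([plane(f,*p,.05)[:2] for p in c]);print("tape",circ(P))
cv2.imwrite("pics/om6.png",cv2.resize(f["frame"][135:210,215:300,::-1],None,fx=8,fy=8,interpolation=cv2.INTER_CUBIC))
E
```

```text
cap [ 0.59471445 -0.29919796  0.104     ] rim [ 0.59768793 -0.30159796  0.028     ]
tape (array([ 0.42928359, -0.36031165]), np.float64(0.029528144156185276))
```

View pics/om6.png

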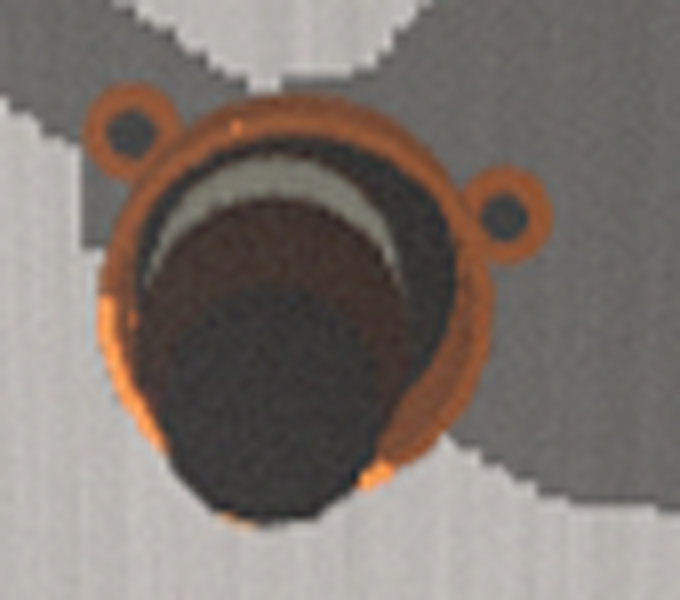

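```bash
python3 -m crank '[[[1,1.5,0,-4.2,0],[1,1.5,0,-4.3,0],[1,1.5,0,-4.2,0],[1,1.6,3,-4.3,0],[1,0,4,0,0],[1,0,3.5,0,0],[1,0,0,0,0],[1,0,0,0,0]]]'
python3 - <<'E'
from plant import *
from h import *
s=state(); to(s,(.429,-.3605,.012),0)
f=snap(grab_frame,"wrist",7);print(proj(f,(.429,-.3605,.05))*1.5)
E
```

```text
time: 12.28
tool_pos: [0.4264, -0.3589, 0.0969]
tool_rot: [-0.499, 0.499, -0.501, 0.501]
contact_force: [-0.6, 0.4, -0.1]
gripper_width: 0.995
dx 0.16 dy 8.49 dz 0.26 jawang -0.2 twist(y down) -0.2
[385.67147219 312.78484887]
```

View pics/wrist7.png

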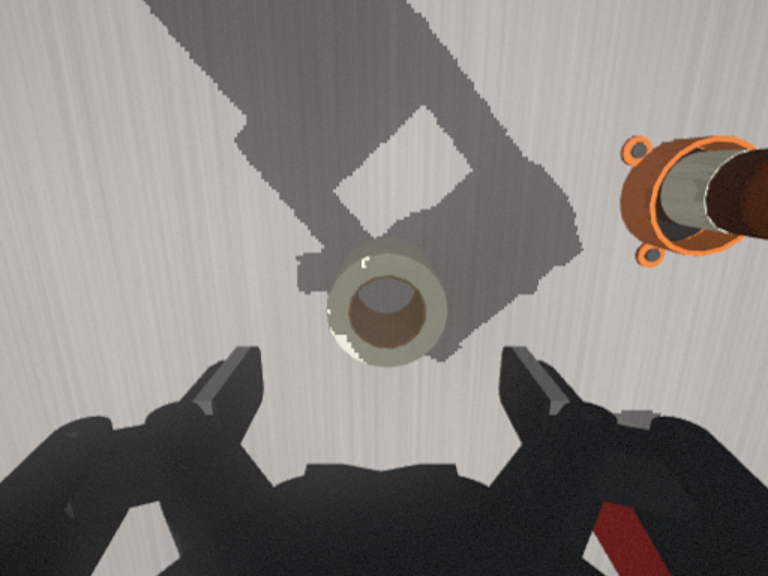

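```bash
python3 -m crank '[[[1,0.15,2.5,0.3,0],[1,0,3,0,0],[1,0,2,0,0],[1,0,0.9,0,0],[1,0,0,0,0],[1,0,0,0,0]]]'; python3 -m crank '[[[-1,0,0,0,0],[-1,0,0,0,0],[-1,0,0,0,0],[-1,0,0,0,0],[-1,0,0,0,0]]]'
```

```text
time: 13.08
tool_pos: [0.4298, -0.361, 0.0135]
tool_rot: [-0.499, 0.499, -0.5, 0.502]
contact_force: [-0.5, 0.3, -0.2]
gripper_width: 0.997
time: 13.7
tool_pos: [0.4298, -0.361, 0.0135]
tool_rot: [-0.499, 0.499, -0.5, 0.502]
contact_force: [0.2, 0.8, 5.7]
gripper_width: 0.695
```

```bash
python3 -m crank '[[[-1,0,-2,0,0],[-1,0,-4,0,0],[-1,0,-5,0,0],[-1,0,-5,0,0],[-1,-2,0,1.5,0],[-1,-4,0,3,0],[-1,-4,0,3,0],[-1,-4,0,3,0]]]';  python3 -m crank '[[[-1,-4,0,3,0],[-1,-3.9,0,2.9,0],[-1,-2,0,1.5,0],[-1,-2,0,1.2,0],[-1,0,0,0,0],[-1,0,0,0,0]]]'
python3 - <<'E'
from plant import *
from h import *
s=state(); to(s,(.6212,-.1025,.1),0)
f=snap(grab_frame,"wrist",8)
E
```

```text
time: 14.7
tool_pos: [0.5349, -0.2191, 0.1729]
tool_rot: [0.499, -0.499, 0.501, -0.501]
contact_force: [0.4, -0.2, -1.5]
gripper_width: 0.697
time: 15.45
tool_pos: [0.6205, -0.1023, 0.1723]
tool_rot: [0.499, -0.499, 0.501, -0.501]
contact_force: [-0.8, -0.3, -0.7]
gripper_width: 0.699
dx 0.01 dy 7.23 dz 0.07 jawang -0.2 twist(y down) -0.2
```

View pics/wrist8.png

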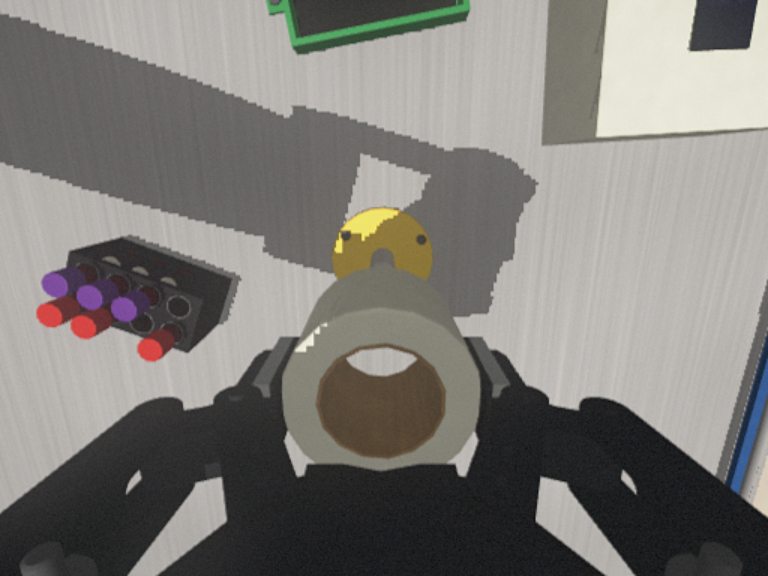

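```bash
python3 - <<'E'
from m import *
from scipy.optimize import least_squares
f=load("wrist",8);h=hsv(f);H,S,V=[h[:,:,i].astype(int) for i in range(3)]
yy,xx=np.mgrid[:h.shape[0],:h.shape[1]]/4*1.5
m=(abs(H-26)<8)&(S>140)&(abs(xx-383)<60)&(yy<290)
c=big(m,1,5)[0];hl=cv2.convexHull(c.astype(np.float32))[:,0];hl=hl[hl[:,1]*1.5<255]
P=np.array([plane(f,*p,.008)[:2] for p in hl]);k=least_squares(lambda x:np.hypot(*(P-x).T)-.0398,(.62,-.1));print("base",k.x,abs(k.fun).max(),circ(P))
zt=.1723+.05-.0135
for n,a in (("hole",[(317,400),(445,402),(381,344),(381,459)]),("outer",[(282,395),(480,395),(381,308)])):
    P=np.array([plane(f,x/1.5,y/1.5,zt)[:2] for x,y in a]);print(n,circ(P))
E
```

```text
base [ 0.62126467 -0.10315442] 0.0014878259150051532 (array([ 0.62128299, -0.10094129]), np.float64(0.038145779798366954))
hole (array([ 0.62063511, -0.10253782]), np.float64(0.019594523717948335))
outer (array([ 0.62063983, -0.10155983]), np.float64(0.02987589266173805))
```

```bash
python3 -m crank '[[[-1,0,3,0,0],[-1,0,4,0,0],[-1,0,3,0,0],[-1,0,2,0,0],[-1,0,1.5,0,0],[-1,0,1,0,0],[-1,0,0.3,0,0],[-1,0,0,0,0]]]'; python3 -m crank '[[[-1,0,0.25,0,0],[-1,0,0,0,0],[-1,0,0,0,0]]]'
```

```text
time: 16.5
tool_pos: [0.6214, -0.1019, 0.0249]
tool_rot: [-0.499, 0.499, -0.501, 0.501]
contact_force: [-0.4, -0.4, -1.2]
gripper_width: 0.694
time: 16.88
tool_pos: [0.6211, -0.1019, 0.022]
tool_rot: [-0.499, 0.499, -0.501, 0.501]
contact_force: [-0.6, 1.0, -1.2]
gripper_width: 0.698
```

```bash
python3 -m crank '[[[-1,0,0.15,0,0],[-1,0,0,0,0],[-1,0,0,0,0]]]'
```

```text
time: 17.25
tool_pos: [0.6213, -0.1019, 0.0215]
tool_rot: [-0.499, 0.499, -0.501, 0.501]
contact_force: [-2.5, 0.2, 5.0]
gripper_width: 0.702
```

```bash
python3 -m crank '[[[-0.2,0,0,0,0],[0.5,0,0,0,0],[1,0,0,0,0],[1,0,0,0,0],[1,0,-0.5,0,0],[1,0,-3,0,0],[1,0,-5,0,0],[1,0,-5,0,0]]]'; python3 -m crank '[[[1,0,-5,-2,0],[1,-1,0,-5,0],[1,-1,0,-5,0],[1,0,0,-4,0],[1,0,0,0,0],[1,0,0,0,0]]]'
python3 - <<'E'
from plant import *
from h import *
s=state(); print(s["tool_pos"])
f=snap(grab_frame,"wrist",9)
E
```

```text
time: 18.25
tool_pos: [0.6207, -0.1018, 0.1567]
tool_rot: [0.499, -0.499, 0.501, -0.501]
contact_force: [1.7, -0.9, 1.2]
gripper_width: 0.998
time: 19.0
tool_pos: [0.4616, -0.0815, 0.206]
tool_rot: [-0.499, 0.499, -0.5, 0.501]
contact_force: [-0.2, 0.5, 0.9]
gripper_width: 1.005
[ 0.46156097 -0.08148421  0.20597684]
```

View pics/wrist9.png

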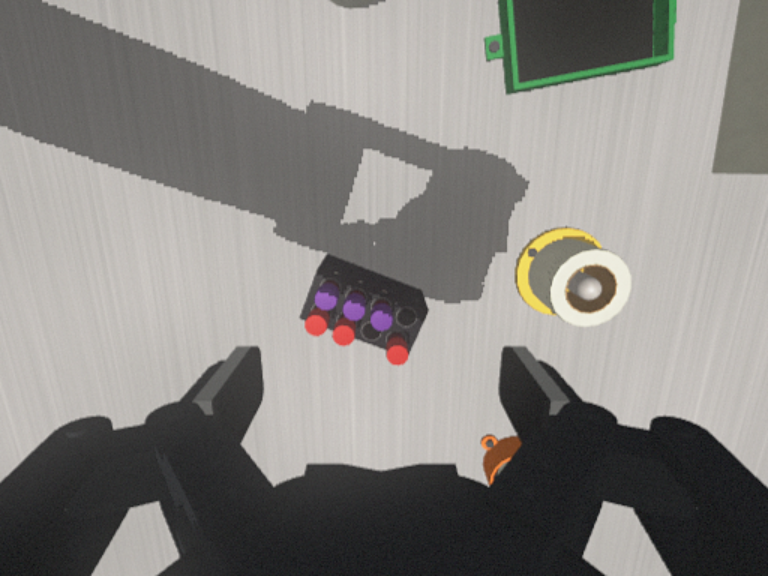

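```bash
python3 - <<'E'
from m import *
f=load("wrist",9)
cv2.imwrite("pics/r9.png",cv2.resize(f["frame"][160:250,190:295,::-1],None,fx=7,fy=7,interpolation=cv2.INTER_CUBIC))
h=hsv(f);H,S,V=[h[:,:,i].astype(int) for i in range(3)]
yy,xx=np.mgrid[:h.shape[0],:h.shape[1]]/4*1.5
m=(V<75)&(xx>290)&(xx<440)&(yy>240)&(yy<375)
m2=((S>120)&(xx>290)&(xx<440)&(yy>240)&(yy<375))
c=big(m,1,9)[0];print(c.min(0),c.max(0))
q=cv2.approxPolyDP(cv2.convexHull(c.astype(np.float32)),1.5,True)[:,0];print(((q-[190,160]+.5)*7).round(),)
for p in q: print(plane(f,*p,.055)[:2].round(4),plane(f,*p,0)[:2].round(4))
for nm,m,z in(("purple",(abs(H-135)<12)&(S>100),.083),("red",((H<6)|(H>172))&(S>150)&(V>120),.083)):
    for c in big(m&(xx>290)&(xx<440)&(yy>240)&(yy<375),3,5): print(nm,plane(f,*c.mean(0),z).round(4))
E
```

```text
[211.375 169.625] [284.125 229.625]
[[200.  73.]
 [638. 241.]
 [661. 339.]
 [587. 489.]
 [496. 449.]
 [155. 164.]]
[ 0.4218 -0.0752] [ 0.4144 -0.0868]
[ 0.4928 -0.1037] [ 0.4987 -0.1207]
[ 0.497  -0.1209] [ 0.5037 -0.1411]
[ 0.4852 -0.1482] [ 0.4896 -0.1735]
[ 0.4696 -0.1407] [ 0.4711 -0.1646]
[ 0.4138 -0.0903] [ 0.4049 -0.1047]
purple [ 0.4617 -0.1161  0.083 ]
purple [ 0.4423 -0.1086  0.083 ]
purple [ 0.4228 -0.1013  0.083 ]
red [ 0.4346 -0.1273  0.083 ]
red [ 0.4153 -0.1196  0.083 ]
red [ 0.4734 -0.1429  0.083 ]
```

View pics/r9.png

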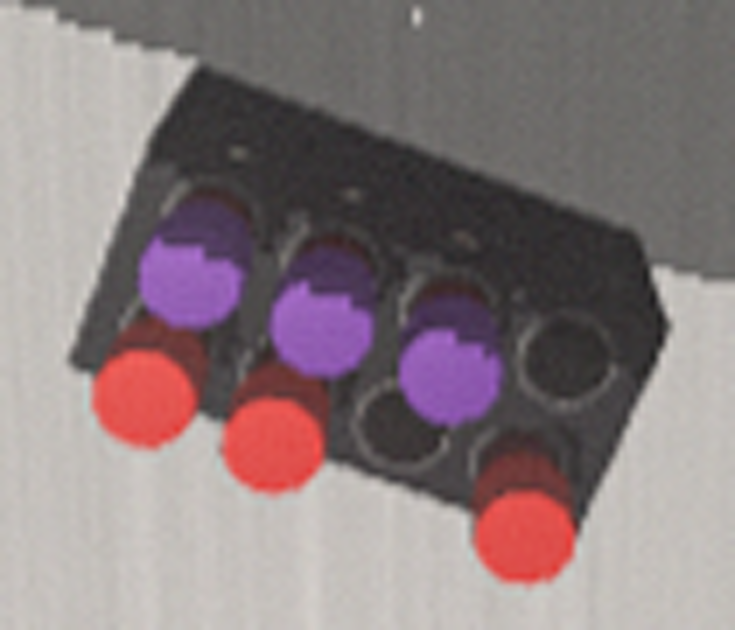

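```bash
python3 - <<'E'
from m import *
f=load("wrist",9)
A=[(153,163),(668,325),(582,527),(72,365)]
P=np.array([plane(f,190+x/7-.5,160+y/7-.5,.055)[:2] for x,y in A]);print(P.round(4),P.mean(0))
for i in range(4):
    d=P[(i+1)%4]-P[i];print(np.hypot(*d),np.degrees(np.arctan2(d[1],d[0])))
B=[(192,285),(323,327),(452,375),(145,398),(273,445),(525,537)]
for b in B: print(plane(f,190+b[0]/7-.5,160+b[1]/7-.5,.083)[:2].round(4))
from plant import state
s=state(); to(s,(.4475,-.121,.02),None)
E
```

```text
[[ 0.4135 -0.0902]
 [ 0.4982 -0.1185]
 [ 0.4844 -0.1553]
 [ 0.3983 -0.1252]] [ 0.44861167 -0.12227946]
0.08928941995357008 -18.471054764104775
0.039349182226755715 -110.48114430656719
0.09127427705020372 160.7271621509941
0.03819547219247927 66.4880506717111
[ 0.4231 -0.1018]
[ 0.4426 -0.1085]
[ 0.462  -0.1163]
[ 0.4151 -0.1199]
[ 0.4345 -0.1277]
[ 0.4734 -0.1434]
dx 3.95 dy 18.59 dz -1.44 jawang -0.2
```

```bash
python3 -m crank '[[[1,4.0,0,-1.4,-9],[1,0,0,0,-10],[1,0,0,0,-10],[1,0,0,0,-10],[1,0,0,0,-10],[1,0,0,0,-10],[1,0,0,0,-10],[1,0,0,0,0]]]'; python3 -m crank '[[[1,0,3,0,0],[1,0,3,0,0],[1,0,0,0,0]]]'
python3 - <<'E'
from plant import *
from h import *
s=state(); to(s,(.448,-.122,.02),69)
f=snap(grab_frame,"wrist",10)
E
```

```text
time: 20.05
tool_pos: [0.4477, -0.1215, 0.2054]
tool_rot: [0.695, -0.695, 0.131, -0.131]
contact_force: [0.6, -0.2, 0.4]
gripper_width: 1.001
time: 20.42
tool_pos: [0.4455, -0.1206, 0.1427]
tool_rot: [0.695, -0.694, 0.133, -0.129]
contact_force: [0.3, 0.1, -0.3]
gripper_width: 1.0
dx 0.36 dy 12.27 dz -0.05 jawang 68.7 twist(y down) -0.3
```

View pics/wrist10.png

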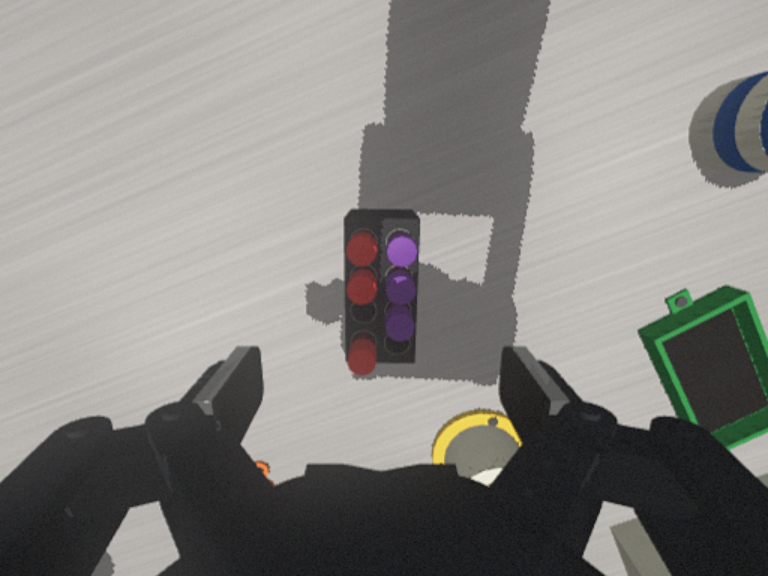

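```bash
python3 - <<'E'
from h import *
f=load("wrist",10)
a=plane(f,382/1.5,220/1.5,.055);b=plane(f,382/1.5,363/1.5,.055);print(a,b,np.linalg.norm(a-b),(a+b)/2)
E
python3 -m crank '[[[1,0.3,3,-0.05,0],[1,0,4,0,0],[1,0,3,0,0],[1,0,2.2,0,0],[1,0,0,0,0],[1,0,0,0,0]]]'
```

```text
[ 0.40738186 -0.10543914  0.055     ] [ 0.49166934 -0.13821044  0.055     ] 0.09043416698126847 [ 0.4495256  -0.12182479  0.055     ]
time: 21.22
tool_pos: [0.4512, -0.1236, 0.0254]
tool_rot: [-0.695, 0.695, -0.129, 0.131]
contact_force: [0.3, 0.3, -0.1]
gripper_width: 0.996
```

```bash
python3 -m crank '[[[1,0,0.5,0,0],[1,0,0,0,0],[1,0,0,0,0]]]';python3 -m crank '[[[-1,0,0,0,0],[-1,0,0,0,0],[-1,0,0,0,0],[-1,0,0,0,0],[-1,0,0,0,0]]]'
python3 - <<'E'
from plant import *
from h import *
s=state(); print(s["tool_pos"]);f=snap(grab_frame,"wrist",11)
E
```

```text
time: 21.6
tool_pos: [0.4497, -0.1229, 0.0186]
tool_rot: [-0.695, 0.695, -0.13, 0.13]
contact_force: [-0.0, -0.7, -0.8]
gripper_width: 0.998
time: 22.22
tool_pos: [0.4498, -0.1229, 0.0186]
tool_rot: [-0.695, 0.695, -0.13, 0.13]
contact_force: [0.6, 0.8, 2.7]
gripper_width: 0.508
[ 0.4498471  -0.12292483  0.01861536]
```

View pics/wrist11.png

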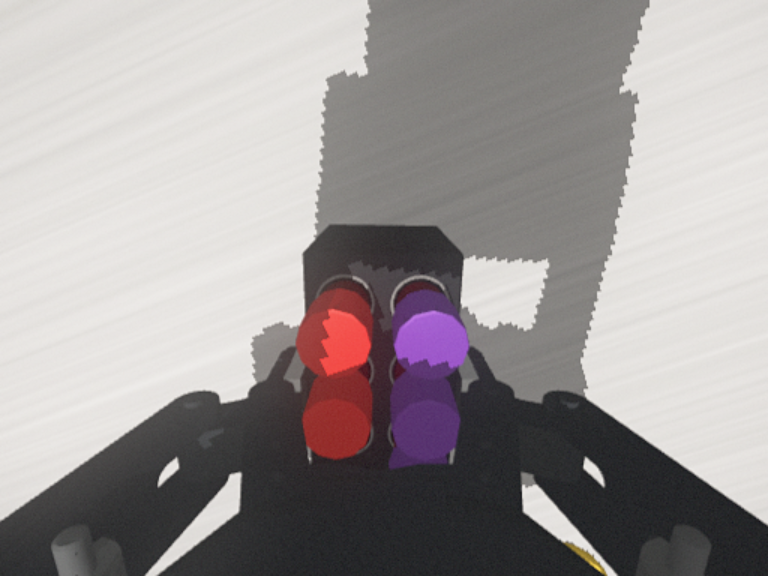

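```bash
python3 -m crank '[[[-1,0,-2,0,0],[-1,0,-4,0,0],[-1,0,-4,0,0],[-1,0,-4,0,0],[-1,0,-3,0,0],[-1,2,0,2,0],[-1,4,0,3.5,0],[-1,4,0,3.5,0]]]'; python3 -m crank '[[[-1,3,0,2.5,0],[-1,1.3,0,1,0],[-1,0,0,0,0],[-1,0,0,0,0]]]'
python3 - <<'E'
from plant import *
from h import *
s=state(); print(s["tool_pos"],s["gripper_width"]);f=snap(grab_frame,"wrist",12)
E
```

```text
time: 23.28
tool_pos: [0.576, -0.0746, 0.1874]
tool_rot: [-0.695, 0.695, -0.131, 0.13]
contact_force: [-0.1, -0.7, -0.8]
gripper_width: 0.504
time: 23.78
tool_pos: [0.6269, -0.0584, 0.1878]
tool_rot: [-0.695, 0.695, -0.131, 0.13]
contact_force: [-0.4, -0.3, -1.2]
gripper_width: 0.509
[ 0.62687869 -0.05838605  0.1878028 ] 0.5093697744664726
```

View pics/wrist12.png

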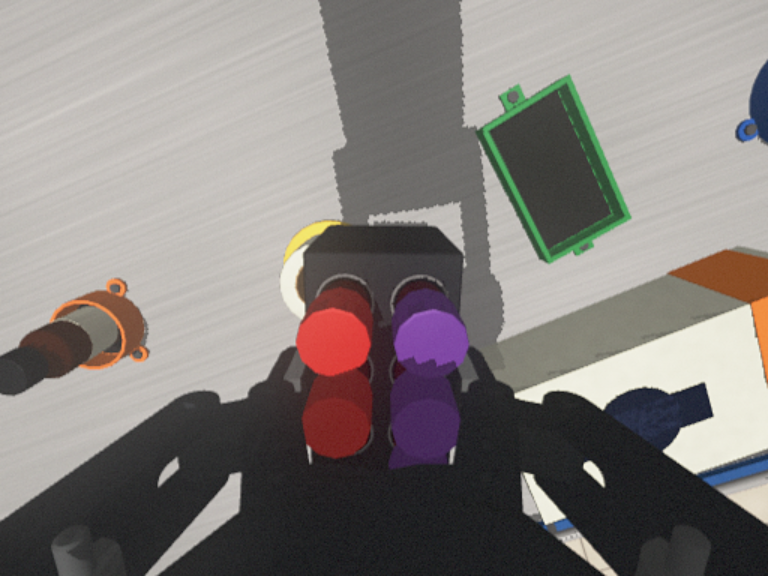

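```bash
python3 - <<'E'
from m import *
f=load("wrist",12);h=hsv(f);H,S,V=[h[:,:,i].astype(int) for i in range(3)]
yy,xx=np.mgrid[:h.shape[0],:h.shape[1]]/4*1.5
m=(abs(H-68)<15)&(S>110)&(xx>460)&(xx<650)&(yy<290)
c=big(m,1,0)[0]
hl=cv2.convexHull(c.astype(np.float32));q=cv2.approxPolyDP(hl,2.,True)[:,0];print((q*1.5).round())
A=[(478,130),(569,76),(630,217),(549,262)]
P=np.array([plane(f,x/1.5,y/1.5,.02)[:2] for x,y in A]);print(P.round(4),P.mean(0))
for i in range(4):
    d=P[(i+1)%4]-P[i];print(np.hypot(*d).round(4),np.degrees(np.arctan2(d[1],d[0])))
cv2.imwrite("pics/t12.png",cv2.resize(f["frame"][45:180,310:430,::-1],None,fx=4.4,fy=4.4,interpolation=cv2.INTER_CUBIC))
E
```

```text
[[568.  76.]
 [629. 217.]
 [578. 253.]
 [548. 261.]
 [482. 129.]
 [500.  96.]
 [516.  86.]]
[[0.5627 0.0421]
 [0.5517 0.1126]
 [0.6655 0.1326]
 [0.6775 0.0652]] [0.61434091 0.08810327]
0.0714 98.82620990372106
0.1155 9.955013002272779
0.0685 -79.86188845637571
0.1171 -168.61914952974598
```

View pics/t12.png

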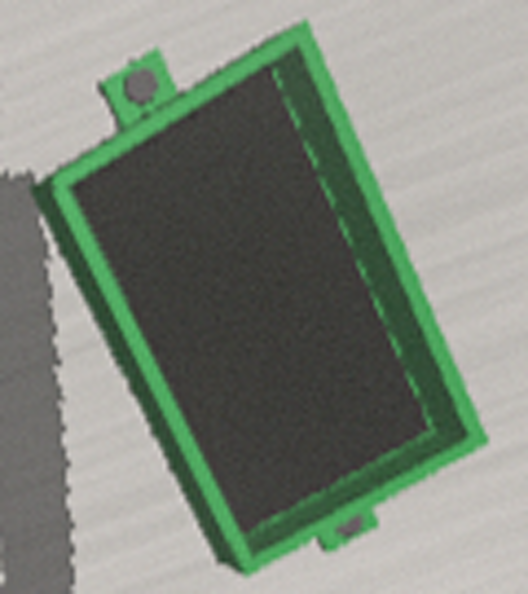

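```bash
python3 -m crank '[[[-1,-1,0,2.2,0],[-1,-2,0,4,0],[-1,-2,0,4,0],[-1,-1.4,0,3,0],[-1,0,0,0,-8],[-1,0,0,0,-8],[-1,0,0,0,-8],[-1,0,0,0,-7.5]]]'; python3 -m crank '[[[-1,0,0,0,0],[-1,0,0,0,0]]]'
python3 - <<'E'
from plant import *
from h import *
s=state(); to(s,(.6155,.088,.0226),100.3);f=snap(grab_frame,"wrist",13)
E
```

```text
time: 24.82
tool_pos: [0.6153, 0.0876, 0.1886]
tool_rot: [-0.704, 0.704, 0.065, -0.065]
contact_force: [-0.5, 0.5, -0.6]
gripper_width: 0.511
time: 25.08
tool_pos: [0.6157, 0.0879, 0.1885]
tool_rot: [-0.704, 0.704, 0.063, -0.063]
contact_force: [-0.4, 0.5, -1.6]
gripper_width: 0.508
dx -0.02 dy 16.59 dz 0.02 jawang 100.2 twist(y down) -0.1
```

View pics/wrist13.png

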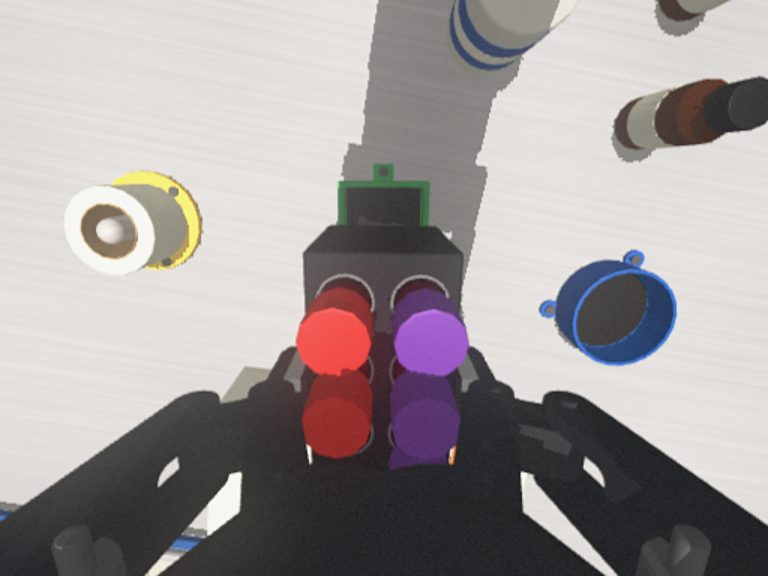

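```bash
python3 -m crank '[[[-1,0,3,0,0],[-1,0,4,0,0],[-1,0,3.5,0,0],[-1,0,2.5,0,0],[-1,0,1,0,0],[-1,0,0,0,0],[-1,0,0,0,0]]]'
python3 - <<'E'
from plant import *
from h import *
s=state(); to(s,(.6155,.088,.0226),100.3);f=snap(grab_frame,"wrist",14)
for n in("scene","side"): snap(grab_frame,n,14)
E
```

```text
time: 26.0
tool_pos: [0.6173, 0.0883, 0.05]
tool_rot: [-0.704, 0.704, 0.064, -0.063]
contact_force: [0.4, -0.3, -0.4]
gripper_width: 0.511
dx -0.19 dy 2.74 dz 0.01 jawang 100.3 twist(y down) 0.0
```

View pics/wrist14.png

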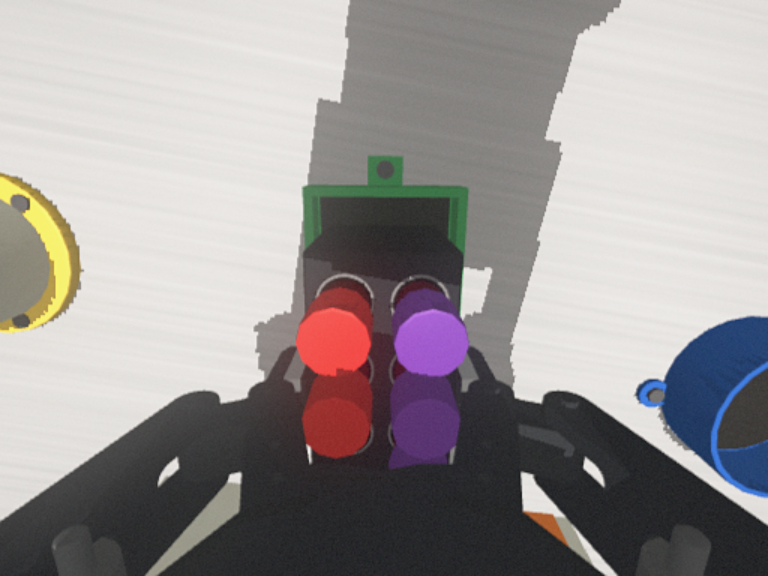

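View pics/scene14.png

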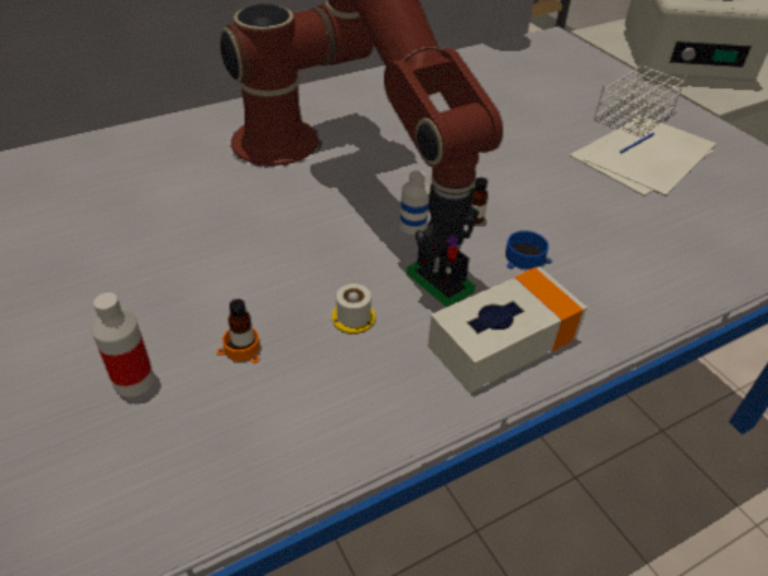

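```bash
python3 -m crank '[[[-1,-0.1,1.2,0,0],[-1,0,0.8,0,0],[-1,0,0.4,0,0],[-1,0,0,0,0],[-1,0,0,0,0]]]'; python3 -m crank '[[[-1,0,0.2,0,0],[-1,0,0,0,0],[-1,0,0,0,0]]]'
```

```text
time: 26.78
tool_pos: [0.6152, 0.0881, 0.0244]
tool_rot: [-0.704, 0.704, 0.064, -0.063]
contact_force: [0.3, -0.5, -1.7]
gripper_width: 0.51
time: 27.15
tool_pos: [0.6154, 0.0881, 0.0227]
tool_rot: [-0.704, 0.704, 0.064, -0.063]
contact_force: [1.4, 0.6, -0.7]
gripper_width: 0.506
```

```bash
python3 -m crank '[[[-1,0,0.15,0,0],[-1,0,0,0,0],[-1,0,0,0,0]]]'
```

```text
time: 27.52
tool_pos: [0.6155, 0.0881, 0.0226]
tool_rot: [-0.704, 0.704, 0.064, -0.063]
contact_force: [-2.2, -0.6, 7.2]
gripper_width: 0.508
```

```bash
python3 -m crank '[[[-0.2,0,-0.1,0,0],[0.5,0,0,0,0],[1,0,0,0,0],[1,0,0,0,0],[1,0,0,0,0],[1,0,-1,0,0],[1,0,-4,0,0],[1,0,-5,0,0]]]'; python3 -m crank '[[[1,0,-6,0,0],[1,0,-6,0,0],[1,-4,0,0,0],[1,-5,0,0,0],[1,-5,0,1,0],[1,-3,0,1,0],[1,0,0,0,0],[1,0,0,0,0]]]'
python3 - <<'E'
from plant import *
from h import *
s=state(); to(s,(.443,.128,.2),100);f=snap(grab_frame,"wrist",15); snap(grab_frame,"scene",15)
E
```

```text
time: 28.52
tool_pos: [0.6141, 0.088, 0.1221]
tool_rot: [0.704, -0.704, -0.063, 0.064]
contact_force: [0.7, 0.3, 0.6]
gripper_width: 0.996
time: 29.52
tool_pos: [0.4448, 0.0773, 0.2426]
tool_rot: [-0.704, 0.704, 0.064, -0.063]
contact_force: [0.7, 0.0, -0.1]
gripper_width: 0.996
dx 0.72 dy 4.26 dz 5.03 jawang 100.3 twist(y down) 0.3
```

View pics/wrist15.png

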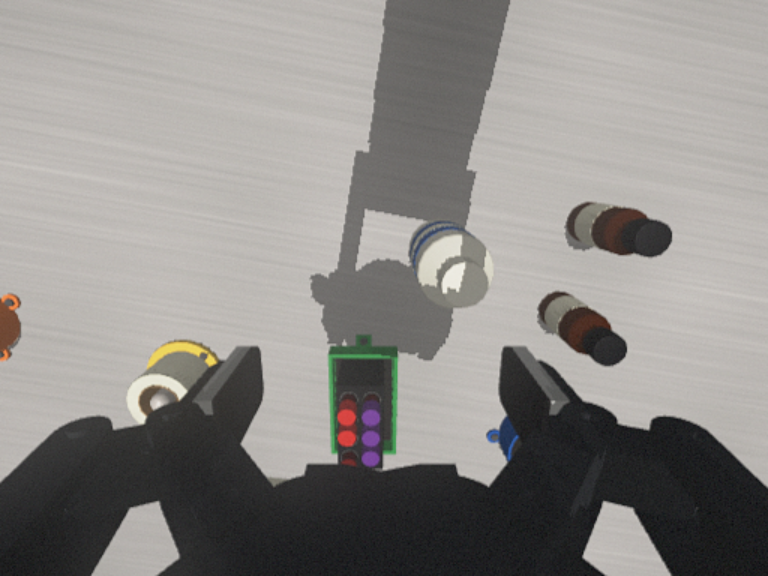

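View pics/scene15.png

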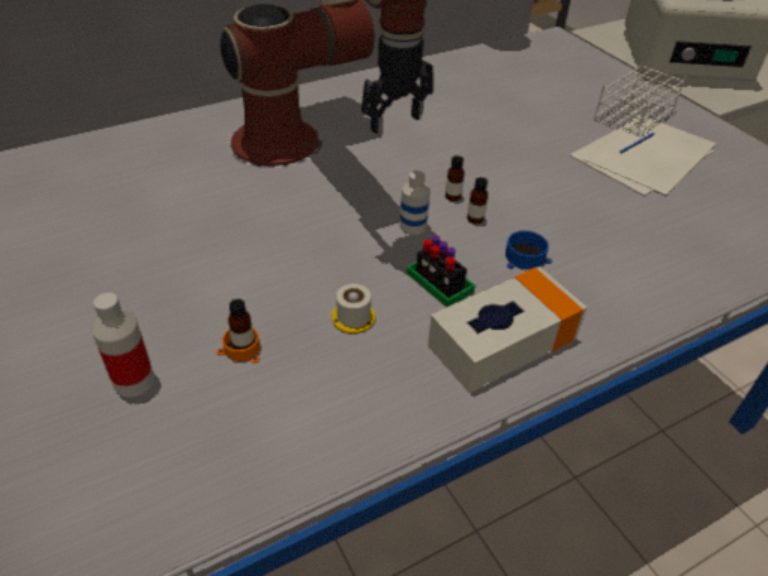

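```bash
python3 - <<'E'
from plant import *
from h import *
f=load("wrist",15); p=plane(f,464.5/1.5,283/1.5,.13);print(p,plane(f,464.5/1.5,308/1.5,.13)-plane(f,464.5/1.5,258/1.5,.13))
to(state(),(p[0],p[1],.17),100)
E
```

```text
[0.43897316 0.13226745 0.13      ] [0.03370291 0.00816917 0.        ]
dx 0.39 dy 7.22 dz 5.53 jawang 100.3 twist(y down) 0.3
```

```bash
python3 -m crank '[[[1,0.2,0,2.8,0],[1,0.2,1,2.7,0],[1,0,3,0,0],[1,0,3,0,0],[1,0,0,0,0],[1,0,0,0,0]]]'
python3 - <<'E'
from plant import *
from h import *
s=state(); f=snap(grab_frame,"wrist",16); print(proj(f,(.439,.1322,.13))*1.5); to(s,(.439,.1322,.064),100)
E
```

```text
time: 30.38
tool_pos: [0.4393, 0.1321, 0.1729]
tool_rot: [0.704, -0.704, -0.064, 0.063]
contact_force: [0.2, 0.1, 0.5]
gripper_width: 0.997
[382.08809842 313.64468173]
dx -0.04 dy 10.89 dz 0.01 jawang 100.3 twist(y down) 0.3
```

View pics/wrist16.png

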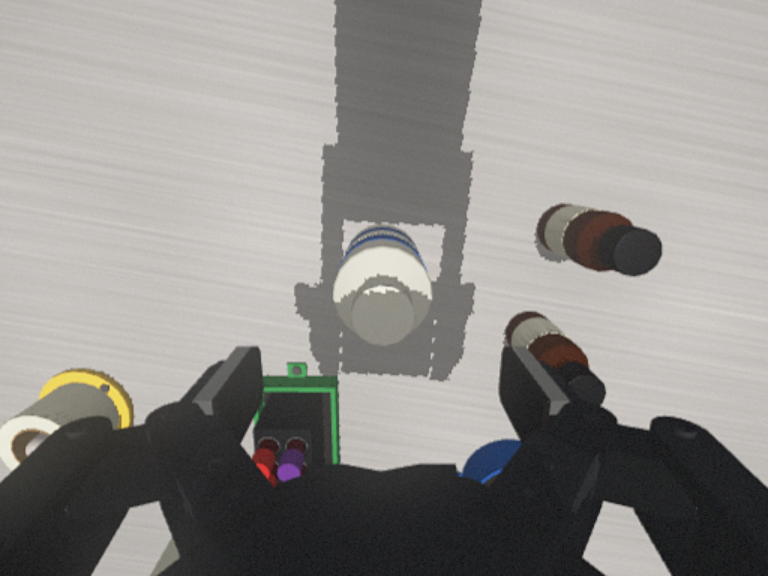

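```bash
python3 -m crank '[[[1,0,3,0,0],[1,0,3,0,0],[1,0,2.5,0,0],[1,0,1.5,0,0],[1,0,0.7,0,0],[1,0,0,0,0],[1,0,0,0,0]]]'
```

```text
time: 31.3
tool_pos: [0.4392, 0.1323, 0.066]
tool_rot: [0.704, -0.704, -0.064, 0.063]
contact_force: [-0.6, 0.2, -0.9]
gripper_width: 0.998
```

```bash
python3 -m crank '[[[1,0,0.25,0,0],[1,0,0,0,0],[-1,0,0,0,0],[-1,0,0,0,0],[-1,0,0,0,0],[-1,0,0,0,0],[-1,0,0,0,0]]]'
python3 - <<'E'
from plant import *
from h import *
s=state(); f=snap(grab_frame,"wrist",17);print(s["tool_pos"]);snap(grab_frame,"side",17)
E
```

```text
time: 32.17
tool_pos: [0.4389, 0.1323, 0.0629]
tool_rot: [0.704, -0.704, -0.064, 0.063]
contact_force: [1.1, 1.5, 4.9]
gripper_width: 0.664
[0.43886769 0.13230822 0.0628907 ]
```

View pics/wrist17.png

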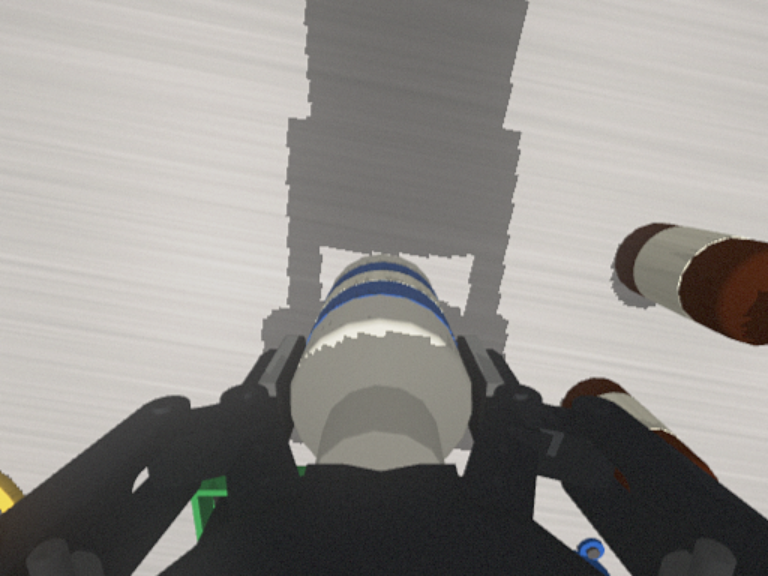

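View pics/side17.png

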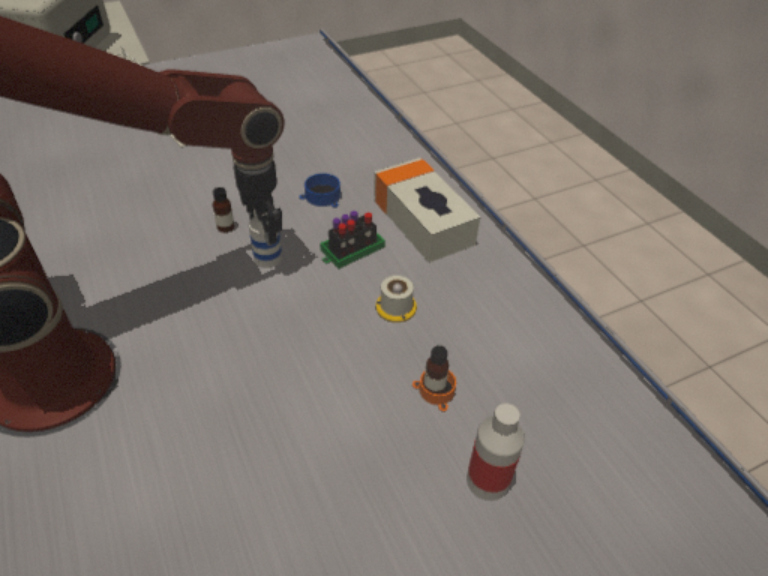

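```bash
python3 -m crank '[[[-1,0,-0.7,0,0],[-1,0,-1.5,0,0],[-1,0,-3,0,0],[-1,0,-4,0,0],[-1,0,-4,0,0],[-1,0,-3,0,0],[-1,2,-1,0,0],[-1,4,0,0,0]]]'; python3 -m crank '[[[-1,4,0,0,0],[-1,4,0,-0.5,0],[-1,4,0,0,0],[-1,3,0,0,0],[-1,1.3,0,0,0],[-1,0,0,0,0],[-1,0,0,0,0]]]'
python3 - <<'E'
from plant import *
from h import *
s=state(); f=snap(grab_frame,"wrist",18);print(s["tool_pos"])
E
```

```text
time: 33.28
tool_pos: [0.498, 0.143, 0.2368]
tool_rot: [-0.704, 0.704, 0.065, -0.062]
contact_force: [0.7, 0.3, -2.4]
gripper_width: 0.663
time: 34.15
tool_pos: [0.6577, 0.1671, 0.2344]
tool_rot: [-0.704, 0.704, 0.063, -0.064]
contact_force: [0.4, 0.7, -2.0]
gripper_width: 0.659
[0.65769258 0.16707021 0.23442321]
```

View pics/wrist18.png

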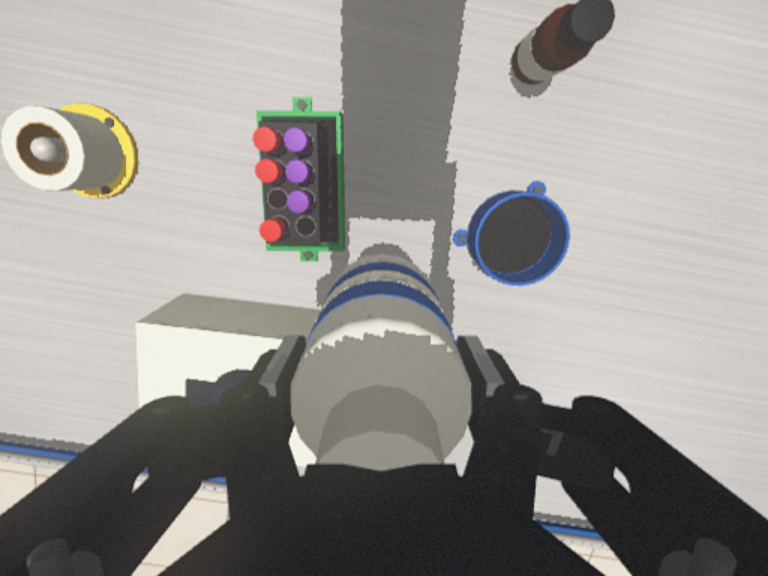

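```bash
python3 - <<'E'
from m import *
from scipy.optimize import least_squares
f=load("wrist",18)
cv2.imwrite("pics/b18.png",cv2.resize(f["frame"][110:200,295:390,::-1],None,fx=6.5,fy=6.5,interpolation=cv2.INTER_CUBIC))
h=hsv(f);H,S,V=[h[:,:,i].astype(int) for i in range(3)]
yy,xx=np.mgrid[:h.shape[0],:h.shape[1]]/4*1.5
m=(abs(H-110)<12)&(S>120)&(xx>450)&(xx<585)&(yy>170)&(yy<300)
c=big(m,1)[0];print(c.min(0)*1.5,c.max(0)*1.5)
# rim on the far side from camera nadir (right/bottom): true outer rim edge
c0=np.array([517,237])/1.5
sel=np.array([p for p in c if (p-c0)@[1,.6]>0])
P=np.array([plane(f,*p,.035)[:2] for p in sel]);k=least_squares(lambda x:np.hypot(*(P-x).T)-.0408,(.628,.284),loss="soft_l1",f_scale=.0005);print(k.x,abs(k.fun).max(),circ(P))
E
```

```text
[473.8125 181.6875] [568.3125 284.0625]
[0.62540049 0.28326204] 0.0015243563404270868 (array([0.62586722, 0.28462248]), np.float64(0.03963909275621))
```

View pics/b18.png

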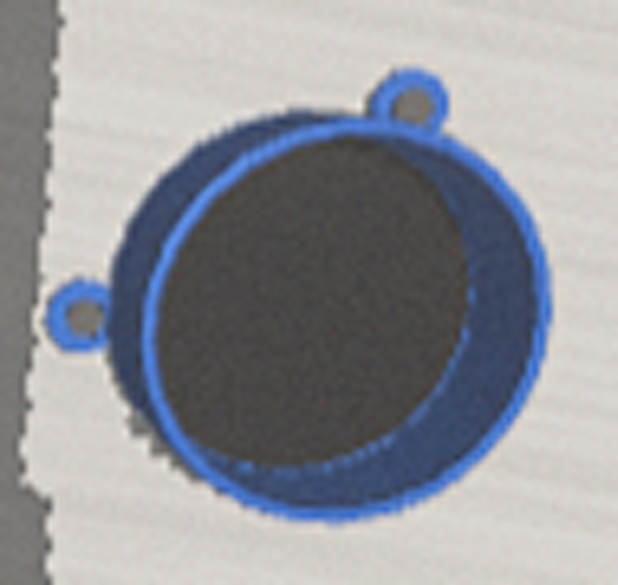

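```bash
python3 - <<'E'
from plant import *
from h import *
f=load("wrist",18)
print(plane(f,347.9,158.9,.035)); s=state(); to(s,(.6255,.2845,.15),100.3)
print("bottle bottom near-cam pt",plane(f,381/1.5,244/1.5,.2344-.0629), "expect", s["tool_pos"]-Rt(s)[:,0]*.029)
E
```

```text
[0.62465613 0.28442692 0.035     ]
dx -1.06 dy 8.45 dz 12.13 jawang 100.3 twist(y down) 0.0
bottle bottom near-cam pt [0.62674746 0.16099616 0.1715    ] expect [0.62916191 0.161861   0.23450467]
```

```bash
python3 -m crank '[[[-1,-0.2,0,2,0],[-1,-0.3,0,4,0],[-1,-0.3,0,4,0],[-1,-0.2,0,2.1,0],[-1,0,3,0,0],[-1,0,4,0,0],[-1,0,2.5,0,0],[-1,0,0,0,0]]]'; python3 -m crank '[[[-1,0,1.5,0,0],[-1,0,0,0,0],[-1,0,0,0,0]]]'
python3 - <<'E'
from plant import *
from h import *
s=state(); f=snap(grab_frame,"wrist",19);snap(grab_frame,"scene",19);snap(grab_frame,"side",19);to(s,(.6258,.2845,.067),100.3)
a=cv2.imread("pics/scene19.png")[100:300,420:620];b=cv2.imread("pics/side19.png")[80:280,230:430]
cv2.imwrite("pics/c19.png",cv2.resize(np.hstack([a,b]),None,fx=2,fy=2))
E
```

```text
time: 35.2
tool_pos: [0.6249, 0.2839, 0.136]
tool_rot: [-0.704, 0.705, 0.061, -0.066]
contact_force: [-0.4, -0.5, -2.1]
gripper_width: 0.657
time: 35.58
tool_pos: [0.6276, 0.2845, 0.1253]
tool_rot: [0.704, -0.704, -0.064, 0.063]
contact_force: [0.7, -0.2, -1.6]
gripper_width: 0.663
dx -0.19 dy 5.83 dz 0.03 jawang 100.3 twist(y down) 0.0
```

View pics/wrist19.png

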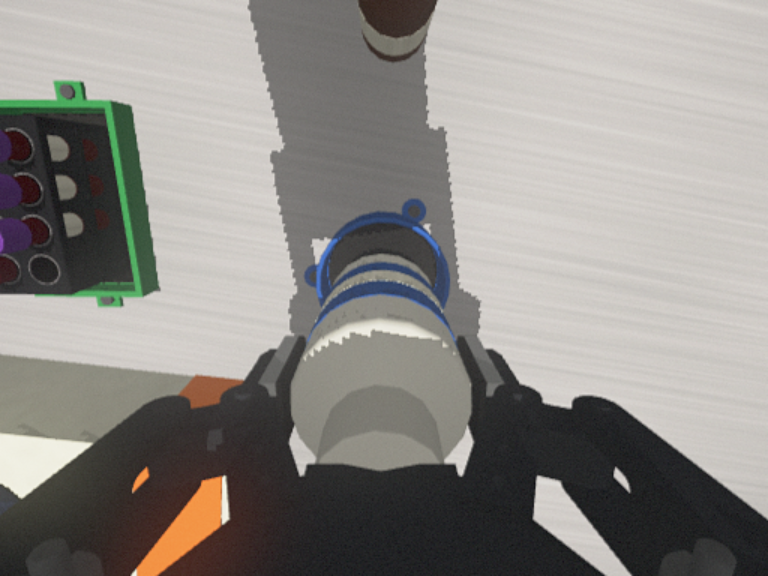

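View pics/c19.png

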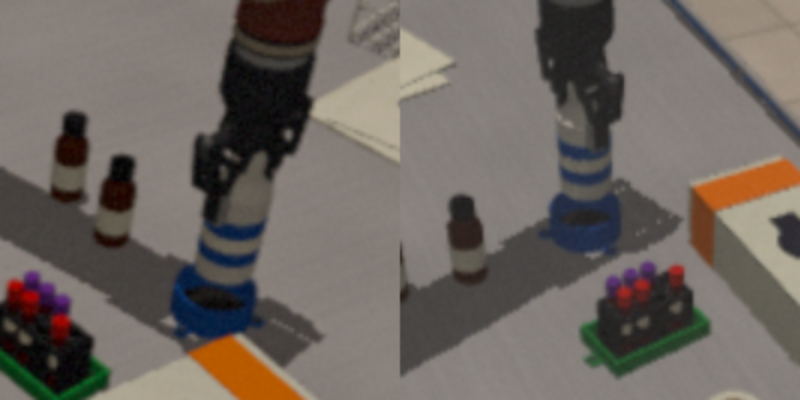

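```bash
python3 -m crank '[[[-1,-0.15,2,0,0],[-1,0,1.5,0,0],[-1,0,1,0,0],[-1,0,0.7,0,0],[-1,0,0.3,0,0],[-1,0,0,0,0],[-1,0,0,0,0]]]'; python3 -m crank '[[[-1,0,0.2,0,0],[-1,0,0,0,0],[-1,0,0,0,0]]]'
```

```text
time: 36.6
tool_pos: [0.6261, 0.2843, 0.0701]
tool_rot: [0.704, -0.704, -0.064, 0.063]
contact_force: [-0.0, -0.2, -2.4]
gripper_width: 0.659
time: 36.98
tool_pos: [0.6256, 0.2841, 0.0673]
tool_rot: [0.704, -0.704, -0.064, 0.064]
contact_force: [-0.8, -0.6, -2.0]
gripper_width: 0.664
```

```bash
python3 -m crank '[[[-1,0,0.15,0,0],[-1,0,0,0,0],[-1,0,0,0,0]]]'
```

```text
time: 37.35
tool_pos: [0.6261, 0.2843, 0.0669]
tool_rot: [0.704, -0.704, -0.064, 0.063]
contact_force: [-2.3, -0.8, 5.2]
gripper_width: 0.661
```

Seated. Release and retreat.

```bash
python3 -m crank '[[[-0.2,0,-0.1,0,0],[0.5,0,0,0,0],[1,0,0,0,0],[1,0,0,0,0],[1,0,0,0,0],[1,0,-1,0,0],[1,0,-4,0,0],[1,0,-5,0,0]]]'; python3 -m crank '[[[1,0,-5,0,0],[1,0,-3,0,0],[1,0,0,-2,0],[1,2,0,-4,0],[1,2,0,-4,0],[1,0,0,0,0],[1,0,0,0,0]]]'
python3 - <<'E'
from plant import *
from h import *
s=state(); print(s["tool_pos"],s["contact_force"]);f=snap(grab_frame,"wrist",20);snap(grab_frame,"scene",20);snap(grab_frame,"side",20)
E
```

```text
time: 38.35
tool_pos: [0.6248, 0.2838, 0.167]
tool_rot: [-0.704, 0.704, 0.063, -0.064]
contact_force: [0.1, -0.0, 0.5]
gripper_width: 1.0
time: 39.22
tool_pos: [0.6822, 0.1923, 0.2451]
tool_rot: [0.704, -0.704, -0.062, 0.064]
contact_force: [-0.6, 0.3, -0.8]
gripper_width: 1.0
[0.6821984  0.19225026 0.24510631] [-0.58241229  0.27022367 -0.8378129 ]
```

View pics/wrist20.png

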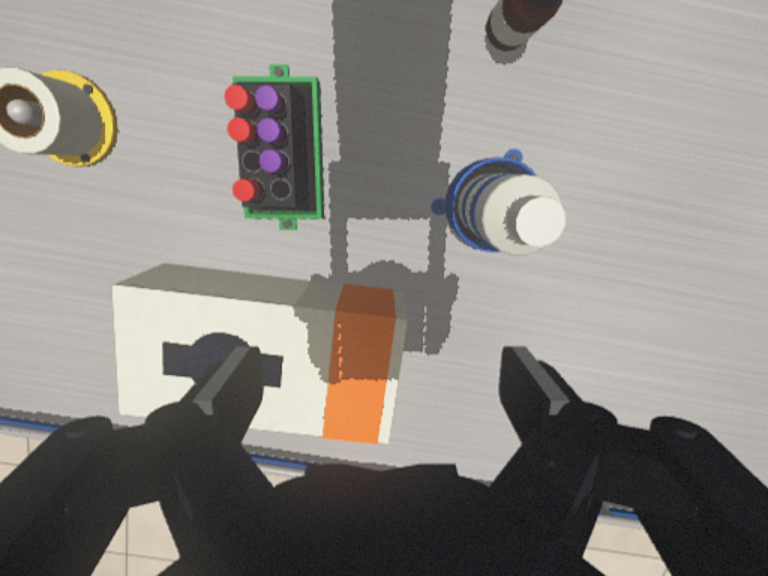

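View pics/side20.png

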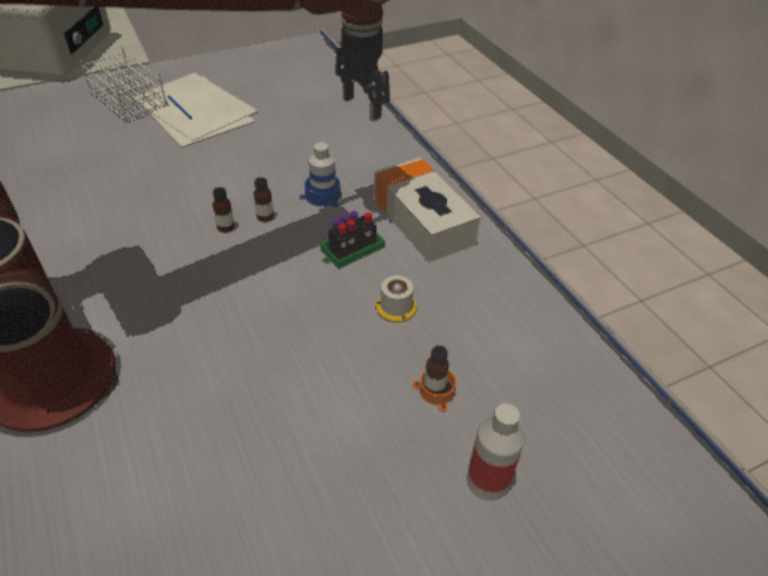

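View pics/scene20.png

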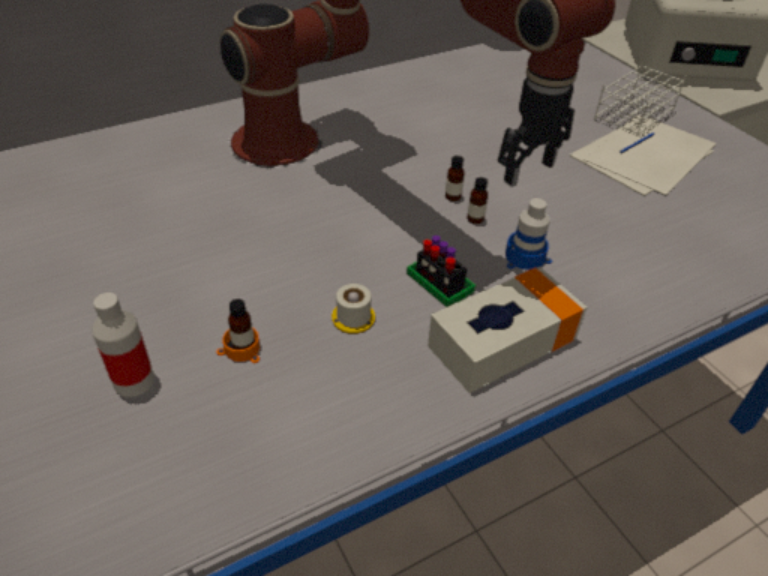

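```bash
python3 - <<'E'
from h import *
f=load("wrist",20);t=load("side",20);s=load("scene",20)
q=lambda f,p,z:plane(f,p[0]/1.5,p[1]/1.5,z)[:2].round(4)
print("white",q(f,(540,222),.134))
P=[q(f,p,.087) for p in((237,98),(240,129),(244,190),(267,98),(268,129),(271,161))]
c=(P[1]+P[5])/2  # col1 red, col2 purple -> centre
print("rack",c,"ang",np.degrees(np.arctan2(*(P[2]-P[0])[::-1])))
x,e=tri(s,(353/1.5,292/1.5),t,(397/1.5,286/1.5));print("tape top",x,e)
x,e=tri(s,(237/1.5,306/1.5),t,(439/1.5,353/1.5));print("amber top",x,e)
x,e=tri(s,(107/1.5,302/1.5),t,(507/1.5,413/1.5));print("wash",x,e)
E
```

```text
white [0.6279 0.2845]
rack [0.6138 0.0886] ang 9.447164594751444
tape top [ 0.61968487 -0.10191464  0.06194311] 0.0028830349455673493
amber top [ 0.59463802 -0.3006293   0.09853914] 0.0008782004495690451
wash [ 0.58606517 -0.48542705  0.18465211] 0.0007191365435620727
```

All four are within about 4 mm of their holder centres, so I'm handing in.

```bash
python3 - <<'E'
from plant import *
print(state()["time"]); print(job_done())
E
```

```text
39.375
the job is handed in; nothing more can be done
None
```

All four items are in their travel holders, and I handed the job in at 39.4 s of the 112 s allowed; no verdict was reported. I placed the amber bottle (the leftmost of the three), then the tape roll, the rack and the white bottle. I lowered each one until I felt light contact with the floor, then let go.

My last camera checks, as distance from the holder's centre:

| Item | Off centre | Limit |
|---|---|---|
| White bottle | about 3 mm | 12 mm |
| Amber bottle | about 4 mm | 12 mm |
| Tape roll | about 2 mm | 14 mm |
| Tube rack | about 1 mm, turned about 1° from the tray | 15 mm, 17° |

- **Upright and at rest:** all four looked upright, fully down and released in the last pictures. The heights at first contact matched each holder's floor or base to within about 1 mm.
- **Left alone:** the red-labelled bottle measured in the same place as at the start. I judged the glove carton by eye only; it looked unmoved. The gripper ended clear of everything.
- **Disagreements:** early single-view estimates from the two fixed cameras differed by up to about 1 cm. I relied on the wrist camera for grasping and placing. The final side-and-scene check put the tape's top at 62 mm rather than the expected 58 mm, and the amber bottle's at 98.5 mm rather than 104 mm. I put both down to hand-picked pixels.

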